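# Fit the relay modules in the microscope stage controller and trip-test its limit switch

## Task

The microscope stage's controller lies open on the bench: mount every loose relay module on the free stretch of its rail, each hooked by its lip under the rail edge on the side away from you and tilted down until its foot clip snaps and it lies level. When they are all on, test the stage's end switch by hand: push its roller arm over towards the end of the stage until it clicks, then let it spring back. Leave the modules on the rail and do not shift the other things on the bench.

Things in the scene. Friction and masses are not known exactly. Their poses are not given: they have to be found in the camera images.
- relay1 (a point): Centre of a loose relay module (grey plastic, 0.14 kg), 35 mm above its underside; stands on its base. z up out of its face, x to its lip end (roughly away from the robot at the start), y its width, 42 mm all the way up. Lower housing 90 mm long in x, 10 to 36 mm above the underside; on it a nose 44 mm long (x -22 to 22), 36 to 70 mm up: grip it by its two ends.
- relay1_lip (a point): Middle of relay1's lip-end face, 45 mm along x and 25 mm below its centre. Below the ceiling of the rail recess (10 mm above the underside, x -18.7 to 18.3) a solid foot fills x 18.3 to 45 mm down to the underside; from it a rigid lip, 2.7 to 5.2 mm above the underside, points inward to x 15.3 and goes under the rail's flange edge (4.8 mm slot).
- relay1_foot (a point): Tip of relay1's black sprung foot clip: x -15.2 mm, 6 mm above the underside, 18 mm wide, with a slanted lead-in below it. It gives way outward up to 5 mm and snaps under the other flange when the foot end is pressed down with 5 to 8 N. A black pull tab sticks out at this end to x -53 mm.
- relay2 (a point): Centre of another relay module, alike in all (one of the four may be absent). To mount one: hold it tilted about 24 degrees, lip end low, about 8 mm outward; bring the lip below the flange edge, draw it inward until the solid foot meets that edge, tilt it down about the edge until the clip snaps; it then lies level, recess ceiling on both flanges, centre 25 mm above their tops, with 1 mm of play.
- relay3 (a point): Centre of another relay module, same shape, point and axes as relay1.
- relay4 (a point): Centre of another relay module, same shape, point and axes as relay1.
- relay2_lip (a point): Middle of relay2's lip-end face, as relay1_lip.
- relay2_foot (a point): Tip of relay2's foot clip, as relay1_foot.
- relay3_lip (a point): Middle of relay3's lip-end face, as relay1_lip.
- relay3_foot (a point): Tip of relay3's foot clip, as relay1_foot.
- relay4_lip (a point): Middle of relay4's lip-end face, as relay1_lip.
- relay4_foot (a point): Tip of relay4's foot clip, as relay1_foot.
- rail (a point): Middle of the free stretch of the rail in the open, fixed stage controller; mid-way between its flanges, level with their tops, 32 mm above the bench. x across the rail (away from the robot at small yaw), to the lips' side; y along it; z up. Free for modules from y -102 mm (black end clamp, grey terminal blocks, 34 mm above the flanges) to +104 mm (power supply, 62 mm above).
- rail_edge (a point): Top of the rail's flange edge on the lip side, 17.5 mm along x from point rail. Steel top-hat rail, 35 mm over its flanges, which are 2.3 mm thick, stand out 5.5 mm from the rail's walls, and have 25 mm of clear height under them.
- controller: The stage controller on its back, cover off; origin on the bench below point rail, same axes. White mounting plate, top 3 mm above the bench, reaching 98 mm either way in x and 176 mm in y, rim 18 mm high; white wiring ducts along both sides at x 63 to 85 mm, 30 mm high.
- roller (a point): Centre of the black roller (18 mm diameter, 8 mm wide in x) of the stage's limit switch, 93 mm above the bench at rest, on a steel arm 38 mm long, pivot straight below. At rest x runs across the stage (away from the robot at small yaw), y along its travel towards the switch end, z up; the arm swings only towards +y. The -y side is free above 30 mm for 140 mm, up to the carriage's upright dog.
- stage: Motorised specimen stage, fixed on the bench; origin on the bench below the roller at rest, same axes. Grey base 26 mm high from y -30 to -400 mm, carriage beyond y -150; the grey switch body, 68 mm high, stands at x 11 to 41 mm, y -15 to 15, its bracket at x 41 to 45, 70 mm high.
- switch (a joint): Angle of the limit switch's roller arm: 0 at rest (upright), growing as the roller is pushed along +y; clicks at 0.5 rad (roller about 18 mm over), hard stop at 0.95 rad; 1 N at the roller at first, 4 N at the click; springs back by itself when let go.
- tipbox: Orange pipette-tip box, 122 x 86 mm, 86 mm high, a bystander; origin at the centre of its underside.
- spray_bottle: White spray bottle with a green head, 80 mm diameter, 200 mm high, a bystander; origin at the centre of its underside.
- screwdriver: Screwdriver lying on the bench, a bystander; origin at the middle of its underside.
- sample_jar: White sample jar with a yellow lid, 52 mm diameter, 75 mm high, a bystander; origin at the centre of its underside.
Not all that is in view belongs to the job. What is shaped like the part that bears relay3 but blue is not meant.

How it is judged:
On the way, in this order (a step that is already met when the one before it is completed fails the run):
1. every relay module is clipped level on the rail's free stretch, lip on the side away from the robot (z of relay1 in the frame of rail between 0.023 and 0.027 m and x of relay1 in the frame of rail between -0.003 and 0.003 m and y of relay1 in the frame of rail between -0.085 and 0.085 m and x of each of relay1_lip, relay2_lip, relay3_lip, relay4_lip in the frame of rail above 0.035 m and angle between the z axis of each of relay1, relay2, relay3, relay4 and the z axis of rail, either way round below 0.035 rad and z of relay2 in the frame of rail between 0.023 and 0.027 m and x of relay2 in the frame of rail between -0.003 and 0.003 m and y of relay2 in the frame of rail between -0.085 and 0.085 m and z of relay3 in the frame of rail between 0.023 and 0.027 m and x of relay3 in the frame of rail between -0.003 and 0.003 m and y of relay3 in the frame of rail between -0.085 and 0.085 m and z of relay4 in the frame of rail between 0.023 and 0.027 m and x of relay4 in the frame of rail between -0.003 and 0.003 m and y of relay4 in the frame of rail between -0.085 and 0.085 m), for 0.2 s.
2. the limit switch's arm is pushed over until it clicks (0.5 rad) (value of joint switch above 0.5 rad), for 0.1 s.
At the end, for the whole second after the job is handed in: Every relay module present rests on the free stretch of the rail, clipped under both flanges: level within 2 degrees, height within 2 mm of fully seated, centred within 3 mm, lip side away from the robot; the switch was then pushed past 0.5 rad and its arm is back below 0.1 rad (all of step 1 and value of joint switch below 0.1 rad and linear speed of each of relay1_body, relay2_body, relay3_body, relay4_body below 0.02 m/s); the robot touches nothing.
It fails at once if the tipbox is shifted by more than 3 cm (distance of tipbox from where it was at the start of the episode above 0.03 m).
It fails at once if the spray bottle is shifted by more than 3 cm (distance of spray_bottle from where it was at the start of the episode above 0.03 m).
It fails at once if the screwdriver is shifted by more than 3 cm (distance of screwdriver from where it was at the start of the episode above 0.03 m).
It fails at once if the sample jar is shifted by more than 3 cm (distance of sample_jar from where it was at the start of the episode above 0.03 m).
Of relay1_body, relay2_body, relay3_body, relay4_body only 3 to 4 are there at a start; the rules pass over those that are not, and their reading is None.
At some moment in a run one of relay1_body, relay2_body, relay3_body, relay4_body may be knocked a few centimetres aside while the robot is not near it.
It also fails if it takes over 208 s, if anything falls off the work surface, if the arm or the gripper's body presses on something with over 40 N, if the wrist force passes 120 N, or if a joint passes its speed limit or range.

## Robot

A 6-joint arm with a two-finger parallel gripper is mounted at the origin on the work surface. World frame = base frame: x ahead of the robot, y to its left, z up, the work surface at z = 0. Lengths are in m, angles in rad, forces in N, time in s.
With the tool pointing down it reaches from about 0.35 to 0.85 m from the base axis. Payload 8.1 kg.
Tool frame: the origin (TCP) lies at the centre of the arm's flange, where the gripper is bolted on; the fingertips stand 186 mm ahead of it and the grasp point (between the pads) lies grip_depth ahead of it (grip_depth is the distance from the TCP to the grasp point, in m); z points along the fingers, y is the line along which they close (so a half turn about z gives the same grasp; the last joint's range is limited). The gripper opens to 93 mm and grips with 3 to 60 N. Pads are 15 mm wide; open, the fingers measure 128 mm over their backs; the gripper's body (75 mm by 188 mm) begins 65 mm behind the grasp point.
Start: joints at [-1.186, 0.13, 1.488, -0, 1.523, -0.085], TCP at [0.272, -0.535, 0.405] pointing down, gripper open.
Joint ranges: [-2.96, 2.96], [-0.89, 2.26], [0.02, 2.5], [-1.34, 4.48], [0, 2.73], [-2.66, 2.66]. Speed limits (rad/s): [2.39, 2.39, 2.79, 3.14, 3.14, 3.14].

## Interface

Orientations are given as a unit quaternion [x, y, z, w].
In Python, from station import read_state, grab_frame, camera_info, sign_off, grip_depth gives the robot as it stands. The module is installed in compiled form; this text tells all that it offers.
- The arm moves only by the shell command python3 -m crank 'ROWS'. ROWS is JSON, a list that holds one entry, the list of rows, each a list of 5 numbers: the gripper command: -1 is fully open, 1 is shut, values between are in proportion, then the shift along the world's x, y, z normalised to -1 to 1, where 1 is 0.02 m, then the turn about the world's z normalised to -1 to 1, where 1 is 4 degrees. In form: [[[claw, x, y, z, roll], ...]]. A call has 1 to 12 rows; each row shifts and turns the commanded pose from where the row before left it; what a row does not reach is not made up. A row lasts 1/12 s, in which the tool goes at most 41.7 mm and 7.16 degrees, less where a joint would pass 70% of its speed; a pose out of reach is approached as far as the arm can. A call with a number of a shift or a turn outside -1 to 1 is refused whole. A call with a gripper value outside its range is refused whole. The fingers move at their own pace and stop on an object; the grip force is fixed at half the most. Time passes only in rows, so rows that do not move let the fingers close. It gives the time, the measured TCP pose, the force, the opening and the grip force at its end, in the units of the state.
- read_state(): the state, without advancing time (a new reading comes with each control period).
- grab_frame(name): name is "scene" or "top"; returns the picture (420x560x3 uint8, red, green, blue); there is no depth.
- camera_info(name): a dict with "K" (3x3 intrinsics, pixels), "cam_to_world" (4x4, takes a point from camera to world coordinates). Camera axes: x right, y up, looking along -z (the intrinsics and any distortion apply to the point x, -y, -z); pixel columns grow to the right and rows downward; lengths in m; the calibration is good to about 2 mm. A picture is of the moment at which its call begins. camera_info takes no time and is no camera call.
- sign_off(): hands the job in; it is judged then, once.
The state is a dict: "clock": time; "joint_pos": joint angles; "qvel": joint speeds; "joint_torque": joint torques, N m; "ee_pos": TCP position; "ee_rot": TCP orientation; "force": force on the tool from outside, world axes, zero at the start; "wrist_torque": the same for the moment, N m; "opening": opening from 0.0 (shut) to 1.0 (fully open); "grip_force": force on a finger pad.
Only numpy, scipy, OpenCV 4.12 (cv2) and the standard library are available. Lean on these libraries where they do the work, as an engineer would, in place of code of your own. Each camera call takes 0.05 s, during which the arm holds its last target. There are 200 camera calls.

## Working session

There is one attempt and no reset: what is moved stays moved. The work goes in short steps, Python scripts to look and compute and a shell command to move; the robot and the scene stay as the last step left them, time stands still between calls to the robot, and variables do not carry over. Pictures are saved under pics/ and viewed, at most 14 in all, crops included, and the job is handed in when it is done.

```bash
mkdir -p pics; cat > h.py <<'E'
import cv2,numpy as np,sys
from station import *
def snap(n,f):
    im=grab_frame(n); cv2.imwrite(f'pics/{f}.png',im[:,:,::-1]); return im
def ray(n,u,v):
    c=camera_info(n);K=np.array(c['K']);T=np.array(c['cam_to_world'])
    p=np.linalg.solve(K,[u,v,1.0]);d=T[:3,:3]@np.array([p[0],-p[1],-p[2]]);return T[:3,3],d
def onz(n,u,v,z):
    o,d=ray(n,u,v);return o+d*(z-o[2])/d[2]
def proj(n,P):
    c=camera_info(n);K=np.array(c['K']);T=np.array(c['cam_to_world'])
    q=T[:3,:3].T@(np.array(P)-T[:3,3]);q=K@np.array([q[0],-q[1],-q[2]]);return q[:2]/q[2]
E
python3 - <<'E'
from h import *
a=snap('scene','s0');b=snap('top','t0')
for n in('scene','top'):
    c=camera_info(n);print({k:np.round(v,3).tolist() if not isinstance(v,(str,dict)) else v for k,v in c.items()})
print(grip_depth, read_state())
E
```

```text
{'K': [[504.366, 0.0, 280.733], [0.0, 504.366, 214.622], [0.0, 0.0, 1.0]], 'cam_to_world': [[-0.465, -0.681, 0.565, 1.258], [0.885, -0.369, 0.284, 0.409], [0.014, 0.632, 0.775, 1.061], [0.0, 0.0, 0.0, 1.0]]}
{'K': [[390.926, 0.0, 280.247], [0.0, 390.926, 206.957], [0.0, 0.0, 1.0]], 'cam_to_world': [[-0.019, 0.989, -0.148, 0.433], [-0.999, -0.024, -0.033, 0.021], [-0.037, 0.147, 0.988, 1.053], [0.0, 0.0, 0.0, 1.0]]}
0.1673 {'clock': 0.1, 'joint_pos': array([-1.18639735e+00,  1.31109471e-01,  1.48912822e+00,  1.03389334e-05,
        1.52301038e+00, -8.53970832e-02]), 'qvel': array([-0.00045144, -0.00215182, -0.00351534,  0.0006182 , -0.00052495,
       -0.0001452 ]), 'joint_torque': array([ 1.08073193e-03, -5.61342108e+01, -4.93096912e+01,  7.70770339e-02,
        2.91341805e-02, -7.50524805e-05]), 'ee_pos': array([ 0.27157291, -0.53480409,  0.40380101]), 'ee_rot': array([ 9.72537805e-01,  2.32743492e-01, -1.18177383e-04, -8.19247456e-04]), 'force': array([-0.74560537,  0.02782372, -0.32058928]), 'wrist_torque': array([ 0.05146519, -0.00491507, -0.02137744]), 'grip_force': 0.0, 'opening': 1.0031835574469607}
```

View pics/t0.png

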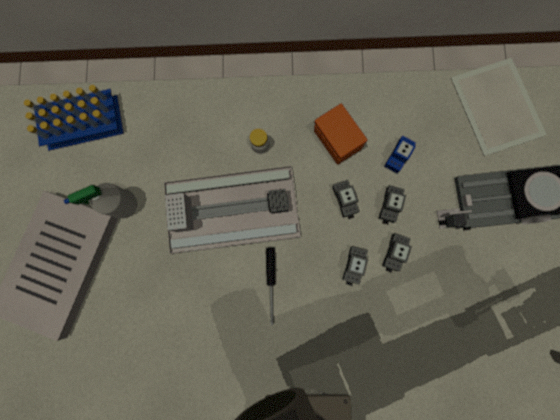

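View pics/s0.png

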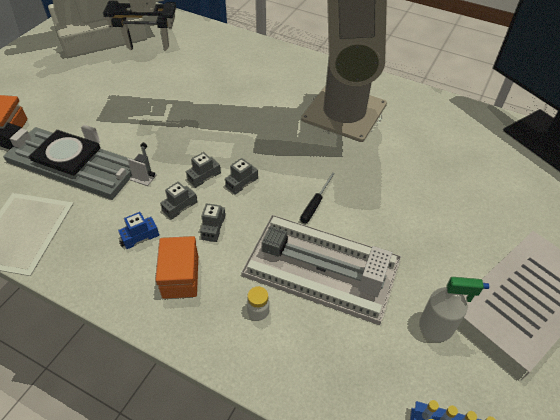

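```bash
python3 - <<'E'
from h import *
t=cv2.imread('pics/t0.png')
c=cv2.convertScaleAbs(cv2.resize(t[125:290,320:520],None,fx=4,fy=3.6*10/9,interpolation=2),alpha=1.6)[:600]
cv2.imwrite('pics/c1.png',cv2.resize(t[130:280,320:520],None,fx=4,fy=4,interpolation=cv2.INTER_CUBIC).clip(0,160)*1.55)
cv2.imwrite('pics/c2.png',cv2.resize(t[160:260,158:308],None,fx=5.3,fy=5.3,interpolation=cv2.INTER_CUBIC).clip(0,160)*1.55)
E
```

```text
[ WARN:0@0.484] global loadsave.cpp:1063 imwrite_ Unsupported depth image for selected encoder is fallbacked to CV_8U.
```

View pics/c1.png

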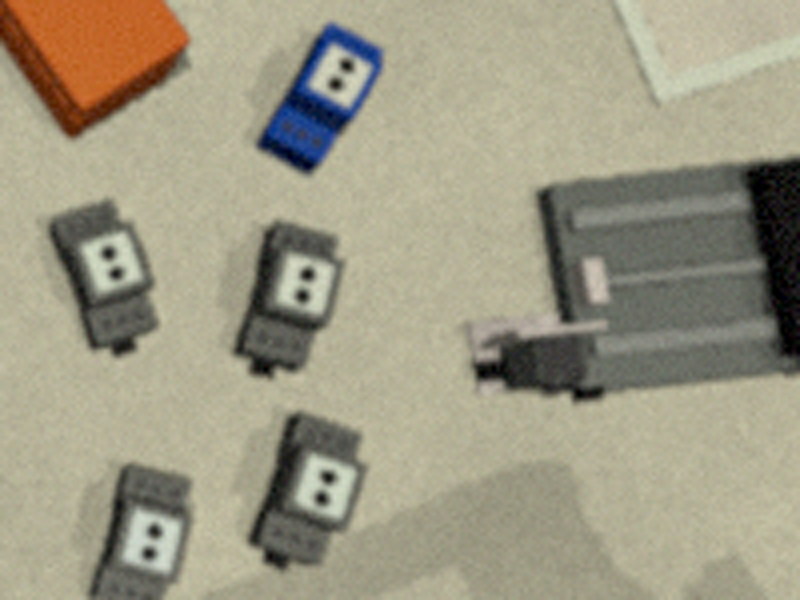

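View pics/c2.png

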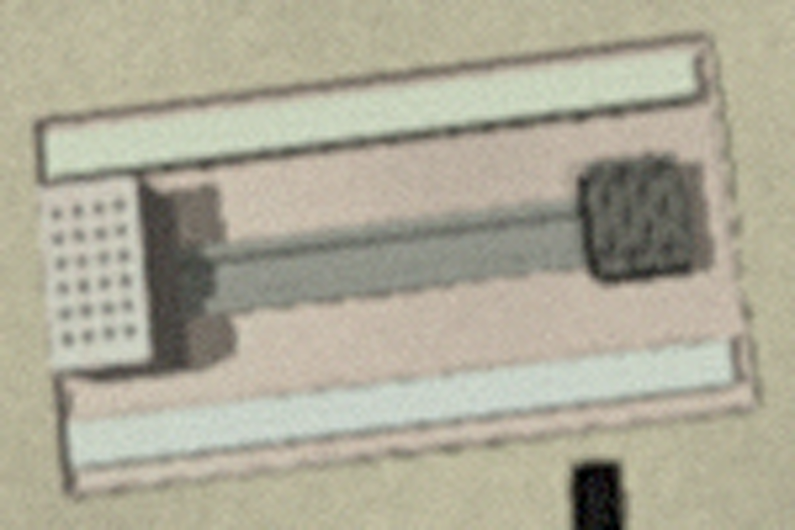

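```bash
cat >> h.py <<'E'
def plates(im,z=0.07,n='top',box=(320,440,120,300),sc=4):
    x0,x1,y0,y1=box
    c=cv2.resize(im[y0:y1,x0:x1],None,fx=sc,fy=sc,interpolation=cv2.INTER_CUBIC)
    h=cv2.cvtColor(c,cv2.COLOR_RGB2HSV)
    m=((c.min(2)>140)&(h[...,1]<45)).astype(np.uint8)
    m=cv2.morphologyEx(m,cv2.MORPH_CLOSE,np.ones((15,15)))
    m=cv2.morphologyEx(m,cv2.MORPH_OPEN,np.ones((15,15)))
    out=[]
    for k in cv2.findContours(m,cv2.RETR_EXTERNAL,2)[0]:
        if cv2.contourArea(k)<600: continue
        r=cv2.boxPoints(cv2.minAreaRect(k)); px=(r+.5)/sc-.5+[x0,y0]
        P=np.array([onz(n,*q,z) for q in px])[:,:2]; e=P[1]-P[0]; f=P[2]-P[1]
        a=np.degrees(np.arctan2(e[1],e[0])); a=(a+45)%90-45
        out.append((P.mean(0).round(4),round(a,1),np.round([np.linalg.norm(e),np.linalg.norm(f)],4),px.mean(0).round(1)))
    return out
E
python3 - <<'E'
from h import *
t=cv2.imread('pics/t0.png')[:,:,::-1].copy()
print(t[203:206,388:398].min(2),t[185:186,340:350])
for p in plates(t):print(*p)
f=lambda x,y,z:onz('top',(x+.5)/5.3-.5+158,(y+.5)/5.3-.5+160,z)[:2]
D1=[f(*q,.03) for q in[(40,122),(697,45),(47,180),(700,100)]]
D2=[f(*q,.03) for q in[(65,422),(735,338),(72,466),(738,382)]]
R=[f(*q,.032) for q in[(215,243),(580,200),(210,313),(585,270)]]
for L in(D1,D2,R):
    L=np.array(L);d=L[[0,2]]-L[[1,3]];print(L.round(4).tolist(),'mid',L.mean(0),'yaw',np.degrees(np.arctan2(-d[:,0],d[:,1])))
print('psu edge',f(135,175,.094),f(155,365,.094),'clamp',f(583,200,.066),f(592,265,.066))
E
```

```text
[[ 68  92 117 123 114  96  52  23  41  84]
 [ 68  97 114 122 117  92  53  18  35  79]
 [ 67  86 102 111 115 109  77  56  70  99]] [[[63 64 58]
  [50 51 46]
  [50 51 47]
  [59 57 53]
  [56 56 52]
  [54 53 48]
  [51 52 48]
  [53 55 49]
  [57 59 51]
  [64 62 55]]]
[[0.6595, 0.366], [0.6904, 0.0303], [0.6293, 0.3617], [0.6619, 0.0294]] mid [0.66025422 0.19682336] yaw [5.26098089 5.59855755]
[[0.5063, 0.3496], [0.5408, 0.0147], [0.4844, 0.3456], [0.5189, 0.0138]] mid [0.51260468 0.18090406] yaw [5.88692618 5.9515591 ]
[[0.5945, 0.2748], [0.6118, 0.0906], [0.5591, 0.2768], [0.5764, 0.0886]] mid [0.58545276 0.1827016 ] yaw [5.3738176  5.23262693]
psu edge [0.61833667 0.29813473] [0.5274916  0.28702757] clamp [0.60583105 0.08684191] [0.57392544 0.08294069]
```

```bash
sed -i 's/m=((c.min(2)>140)&(h\[...,1\]<45)).astype(np.uint8)/m=(c.max(2)>92).astype(np.uint8)/; s/np.ones((15,15))/np.ones((9,9))/g; s/if cv2.contourArea(k)<600: continue/if not 600<cv2.contourArea(k)<4000: continue/' h.py
sed -i 's/MORPH_CLOSE,np.ones((9,9))/MORPH_CLOSE,np.ones((5,5))/' h.py
python3 - <<'E'
from h import *
t=cv2.imread('pics/t0.png')[:,:,::-1].copy()
for p in plates(t):print(*p)
E
python3 - <<'E'
from h import *
t=cv2.imread('pics/t0.png')[:,:,::-1].copy()
print(t[190:203,340:358].max(2)); print(t[190:203,340:358].min(2)); print(t[220:223,330:336])
E
```

```text
[[ 76  89  95 114 123 122 123 123 129 134 136 127 106  76  75  99 118 122]
 [ 95 117 126 132 135 115  97  91 110 132 134 130 121  86  70  84 114 119]
 [100 131 138 136 129  94  51  43  74 115 134 139 127  90  64  72 101 114]
 [ 93 122 140 135 119  79  32  25  66 110 131 135 130 108  71  68  87 115]
 [ 74 109 131 138 128 100  63  53  84 121 136 139 133 121  83  62  81 108]
 [ 69  97 128 136 136 127 113 101 116 129 133 137 136 125 100  69  75 104]
 [ 61  80 116 140 135 138 134 121 104 100 115 128 136 133 110  70  64  89]
 [ 57  72 106 130 134 136 124  98  60  49  77 111 134 138 118  85  68  90]
 [ 45  63  94 123 136 133 120  73  25  27  69 112 135 135 125  95  73  79]
 [ 40  63  81 114 133 137 130  96  59  56  87 121 135 128 120  96  67  71]
 [ 38  55  75 102 131 138 137 123 109 103 112 113 113 102  91  77  64  58]
 [ 27  47  66  92 120 134 133 128 120 106 100  90  83  66  59  57  51  60]
 [ 12  40  61  82 105 115 115 105  88  79  70  65  55  45  45  44  59  80]]
[[ 68  80  88 100 108 110 110 110 116 123 121 113  97  65  64  82  98 102]
 [ 88 105 112 116 120 104  87  82  98 118 120 114
[... 445 characters left out ...]
0 101 122 122 107  76  61  75]
 [ 38  59  83 111 121 120 109  65  23  25  62  97 122 121 114  86  66  67]
 [ 34  56  74 101 119 124 116  86  56  50  75 109 123 115 108  87  62  63]
 [ 34  49  67  92 118 124 122 111  96  93 101 102 101  93  80  68  57  52]
 [ 26  42  60  85 107 121 120 114 104  95  89  80  73  60  53  53  45  52]
 [ 11  36  56  74  93 103 102  94  82  73  60  59  49  41  40  38  50  69]]
[[[115 116  97]
  [118 114  99]
  [120 119  99]
  [118 116  99]
  [118 117 100]
  [115 112  93]]

 [[117 113  98]
  [119 114  98]
  [119 117  98]
  [123 118 103]
  [120 119 101]
  [117 112  97]]

 [[118 115  97]
  [117 115  99]
  [118 118  98]
  [123 120 101]
  [118 116  98]
  [117 117 101]]]
```

```bash
sed -i 's/RETR_EXTERNAL/RETR_LIST/;s/c.max(2)>92/c.min(2)>85/;s/600<cv2/1400<cv2/' h.py
python3 - <<'E'
from h import *
t=cv2.imread('pics/t0.png')[:,:,::-1].copy()
for p in plates(t):print(*p)
print([onz('top',*q,.093)[:2].round(3).tolist() for q in[(320+485/4,130+370/4)]])
E
```

```text
[ 0.4301 -0.1337] -16.6 [0.0348 0.0325] [357.5 264.9]
[ 0.4617 -0.2421] -21.6 [0.0343 0.0322] [401.  251.1]
[ 0.6059 -0.1165] 17.3 [0.0321 0.0342] [347.4 195.1]
[[0.528, -0.337]]
```

```bash
python3 -m crank '[[[-1,0.66,1,-0.4,0.865],[-1,0.66,1,-0.4,0.865],[-1,0.66,1,-0.4,0.865],[-1,0.66,1,-0.4,0.865],[-1,0.66,1,-0.4,0.865],[-1,0.66,1,-0.4,0.865],[-1,0.66,1,-0.4,0.865],[-1,0.66,1,-0.4,0.865],[-1,0.66,1,-0.4,0.865],[-1,0.66,1,-0.4,0.865],[-1,0.66,1,-0.4,0.865],[-1,0.66,1,-0.4,0.865]]]'
python3 -m crank '[[[-1,0.53,0.88,0,0],[-1,0.53,0.88,0,0],[-1,0.53,0.88,0,0],[-1,0,0,0,0],[-1,0,0,0,0]]]'
cat >> h.py <<'E'
def yaw(s):
    x,y=s['ee_rot'][:2]; a=np.degrees(2*np.arctan2(y,x))-90; return (a+90)%180-90
def go(x,y,z,psi):
    s=read_state();p=s['ee_pos'];d=np.array([x,y,z])-p
    print('now',p.round(4),'yaw',round(yaw(s),2),'t',round(s['clock'],2),'open',round(s['opening'],3),'F',s['force'].round(1),'| units',(d/.02).round(2),'turn',round((psi-yaw(s))/4,2))
E
python3 - <<'E'
from h import *
go(.4617,-.2421,.226,-21.6)
E
```

```text
clock: 1.1
ee_pos: [0.4304, -0.2938, 0.308]
ee_rot: [0.826, 0.564, -0.0, -0.0]
force: [-0.4, -0.1, 0.1]
opening: 0.997
grip_force: 0.0
clock: 1.52
ee_pos: [0.462, -0.2414, 0.3083]
ee_rot: [0.826, 0.563, -0.0, -0.0]
force: [-0.1, -0.6, 0.4]
opening: 1.004
grip_force: 0.0
now [ 0.462  -0.2414  0.3083] yaw -21.44 t 1.52 open 1.004 F [-0.1 -0.6  0.4] | units [-0.02 -0.03 -4.12] turn -0.04
```

```bash
python3 -m crank '[[[-1,0,0,-0.9,0],[-1,0,0,-0.9,0],[-1,0,0,-0.9,0],[-1,0,0,-0.9,0],[-1,0,0,-0.5,0],[1,0,0,0,0],[1,0,0,0,0],[1,0,0,0,0],[1,0,0,0,0],[1,0,0,0,0],[1,0,0,0,0],[1,0,0,0,0]]]'
python3 -m crank '[[[1,0,0,0,0],[1,0,0,0,0],[1,0,0,0.9,0],[1,0,0,0.9,0],[1,0,0,0.9,0],[1,0,0,0.9,0],[1,0,0,0.9,0],[1,0,0,0.9,0]]]'
python3 - <<'E'
from h import *
t=snap('top','t1');go(.5864,.2644,.33,5.6)
s=snap('scene','s1');cv2.imwrite('pics/s1c.png',cv2.resize(s[90:290,60:330,::-1],None,fx=2.9,fy=2.9))
for p in plates(t):print(*p)
E
```

```text
clock: 2.52
ee_pos: [0.4621, -0.2423, 0.2274]
ee_rot: [0.827, 0.562, 0.0, 0.0]
force: [0.2, -0.9, -0.3]
opening: 0.55
grip_force: 0.0
clock: 3.18
ee_pos: [0.4616, -0.242, 0.3352]
ee_rot: [0.827, 0.562, -0.0, -0.0]
force: [0.3, 0.1, -1.5]
opening: 0.47
grip_force: 30.0
now [ 0.4626 -0.2426  0.3394] yaw -21.55 t 3.23 open 0.473 F [ 2.3 -0.3  1.2] | units [ 6.19 25.35 -0.47] turn 6.79
```

View pics/s1c.png

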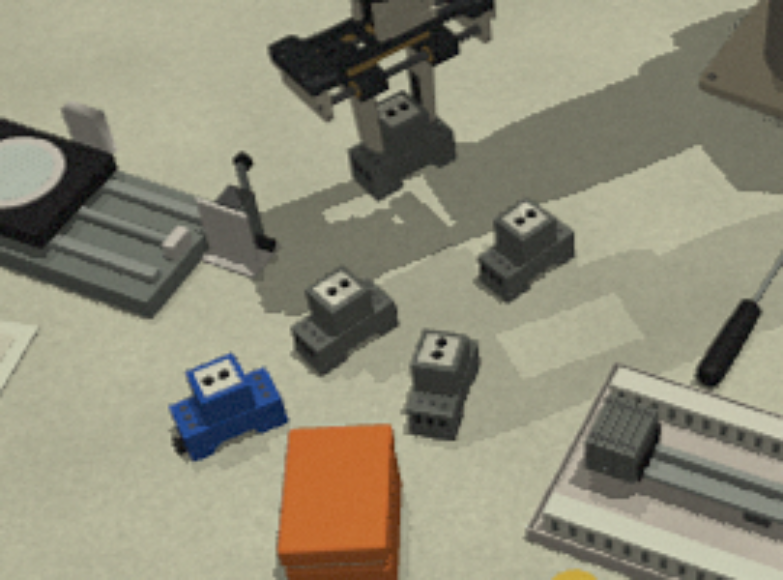

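The crop shows the first grey module held level by its nose ends (crop 400,145). Three other grey ones are at (340,315), (525,245) and (440,375), and the blue decoy at (220,400) stays out.

```bash
python3 -m crank '[[[1,0.238,0.975,0,0.261],[1,0.238,0.975,0,0.261],[1,0.238,0.975,0,0.261],[1,0.238,0.975,0,0.261],[1,0.238,0.975,0,0.261],[1,0.238,0.975,0,0.261],[1,0.238,0.975,0,0.261],[1,0.238,0.975,0,0.261],[1,0.238,0.975,0,0.261],[1,0.238,0.975,0,0.261],[1,0.238,0.975,0,0.261],[1,0.238,0.975,0,0.261]]]'
python3 -m crank '[[[1,0.238,0.975,0,0.261],[1,0.238,0.975,0,0.261],[1,0.238,0.975,0,0.261],[1,0.238,0.975,0,0.261],[1,0.238,0.975,0,0.261],[1,0.238,0.975,0,0.261],[1,0.238,0.975,0,0.261],[1,0.238,0.975,0,0.261],[1,0.238,0.975,0,0.261],[1,0.238,0.975,0,0.261],[1,0.238,0.975,0,0.261],[1,0.238,0.975,0,0.261]]]'
python3 -m crank '[[[1,0.238,0.975,0,0.261],[1,0.238,0.975,0,0.261],[1,0,0,0,0],[1,0,0,0,0]]]'
python3 - <<'E'
from h import *
t=snap('top','t2');go(.5864,.2644,.275,5.6)
for p in plates(t):print(*p)
cv2.imwrite('pics/t2c.png',cv2.resize(t[130:280,150:420,::-1],None,fx=2.9,fy=2.9)*1.5)
E
```

```text
clock: 4.28
ee_pos: [0.5186, -0.0071, 0.3328]
ee_rot: [0.76, 0.65, -0.001, -0.001]
force: [-0.5, 0.4, -1.3]
opening: 0.469
grip_force: 30.0
clock: 5.28
ee_pos: [0.5758, 0.2267, 0.3325]
ee_rot: [0.685, 0.729, -0.001, -0.001]
force: [-0.3, -0.7, -1.5]
opening: 0.47
grip_force: 30.0
clock: 5.62
ee_pos: [0.5851, 0.2655, 0.3326]
ee_rot: [0.671, 0.741, -0.001, -0.001]
force: [-0.5, 0.4, -1.9]
opening: 0.473
grip_force: 30.0
now [0.5852 0.2647 0.3329] yaw 5.61 t 5.67 open 0.471 F [ 0.  -0.6 -1.8] | units [ 0.06 -0.01 -2.89] turn -0.0
[ 0.4302 -0.1335] -16.6 [0.0363 0.0341] [357.4 264.9]
[ 0.5888 -0.2372] -17.6 [0.036  0.0333] [395.8 200.6]
[ 0.606  -0.1167] 17.3 [0.0337 0.036 ] [347.5 195. ]
[ 0.7234 -0.2681] -31.1 [0.034 0.032] [404.6 148.6][ WARN:0@5.882] global loadsave.cpp:1063 imwrite_ Unsupported depth image for selected encoder is fallbacked to CV_8U.
```

View pics/t2c.png

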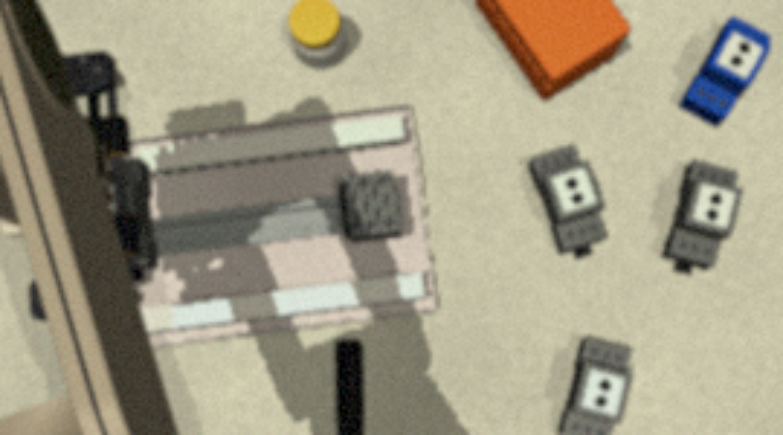

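```bash
python3 -m crank '[[[1,0.03,0,-0.7,0],[1,0.03,0,-0.7,0],[1,0,0,-0.7,0],[1,0,0,-0.7,0],[1,0,0,-0.3,0],[1,0,0,0,0]]]'
python3 -m crank '[[[1,0,0,-0.1,0],[1,0,0,-0.1,0],[1,0,0,-0.1,0],[1,0,0,0,0]]]'
python3 -m crank '[[[1,0,0,-0.1,0],[1,0,0,-0.1,0],[1,0,0,0,0]]]'
python3 - <<'E'
from h import *
t=snap('scene','s2');go(.5864,.2644,.268,5.6)
cv2.imwrite('pics/s2c.png',cv2.resize(t[200:330,230:410,::-1],None,fx=4.4,fy=4.4,interpolation=2))
E
```

```text
clock: 6.17
ee_pos: [0.5857, 0.2641, 0.2691]
ee_rot: [0.672, 0.741, -0.002, -0.001]
force: [0.0, 0.2, -1.5]
opening: 0.473
grip_force: 30.0
clock: 6.5
ee_pos: [0.587, 0.2649, 0.2671]
ee_rot: [0.672, 0.741, 0.0, 0.0]
force: [0.1, -0.0, -0.9]
opening: 0.47
grip_force: 30.0
clock: 6.75
ee_pos: [0.5867, 0.2648, 0.2624]
ee_rot: [0.672, 0.741, -0.0, -0.0]
force: [0.7, -0.5, -2.5]
opening: 0.474
grip_force: 30.0
now [0.5867 0.2648 0.2625] yaw 5.59 t 6.8 open 0.474 F [-0.5 -0.2 -1.3] | units [-0.02 -0.02  0.27] turn 0.0
```

View pics/s2c.png

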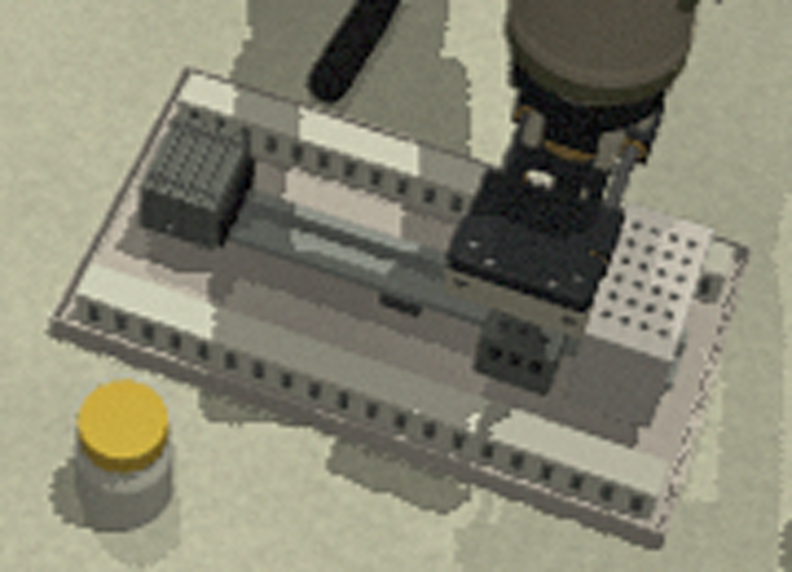

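The module (crop 515,340) hangs over the rail next to the power supply, with a small gap and no contact yet. I'll keep lowering it in 2 mm steps.

```bash
for i in 1 2 3 4; do python3 -m crank '[[[1,0,0,-0.1,0],[1,0,0,0,0]]]' | egrep 'pos|force'; done
```

```text
ee_pos: [0.5867, 0.2648, 0.2604]
force: [-0.4, -1.1, -1.9]
grip_force: 30.0
ee_pos: [0.5869, 0.2649, 0.2591]
force: [-0.2, 0.0, 0.2]
grip_force: 30.0
ee_pos: [0.5871, 0.265, 0.2587]
force: [-4.6, -1.1, 11.3]
grip_force: 30.0
ee_pos: [0.5874, 0.265, 0.2581]
force: [-7.6, -3.6, 18.2]
grip_force: 30.1
```

```bash
python3 -m crank '[[[1,0,0,0.2,0],[-0.16,0,0,0,0],[-0.16,0,0,0,0],[-0.16,0,0,0.2,0],[-0.16,0,0,0.2,0],[-0.16,0,0,0.1,0],[-0.16,0,0,0,0]]]'
python3 - <<'E'
from h import *
t=snap('scene','s3');go(.5864,.2644,.268,5.6)
cv2.imwrite('pics/s3c.png',cv2.resize(t[240:310,310:400,::-1],None,fx=8,fy=8,interpolation=2))
E
```

```text
clock: 8.05
ee_pos: [0.5871, 0.2649, 0.2695]
ee_rot: [0.672, 0.741, 0.001, 0.0]
force: [0.1, 0.4, 1.1]
opening: 0.578
grip_force: 0.5
now [0.5871 0.2649 0.2694] yaw 5.58 t 8.1 open 0.582 F [ 1.8 -0.1  1.4] | units [-0.04 -0.02 -0.07] turn 0.0
```

View pics/s3c.png

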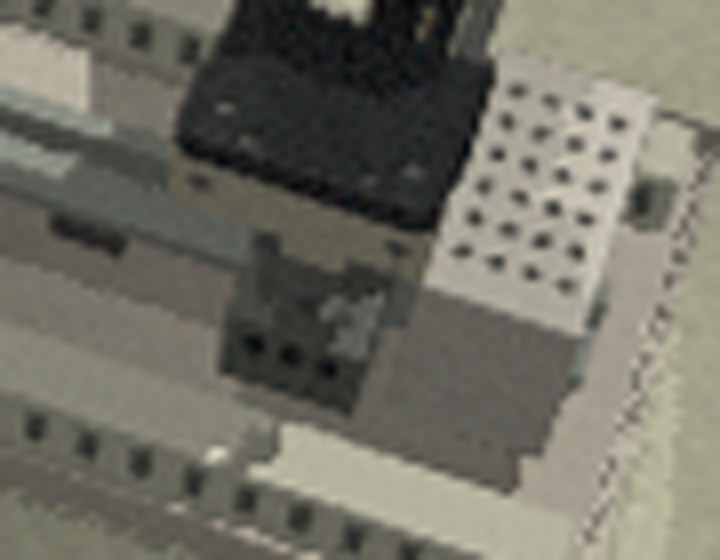

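It has tilted lip-down in the loose cage, as intended. Now I'll draw it inward until the solid foot meets the edge.

```bash
for i in 1 2 3 4 5; do python3 -m crank '[[[-0.16,-0.1,-0.01,0,0],[-0.16,0,0,0,0]]]' | egrep 'pos|force'; done
```

```text
ee_pos: [0.5848, 0.2646, 0.2689]
force: [1.9, 0.4, 0.8]
grip_force: 0.7
ee_pos: [0.5825, 0.2644, 0.2686]
force: [0.1, 0.5, 0.5]
grip_force: 0.6
ee_pos: [0.5804, 0.2642, 0.2685]
force: [1.0, 0.3, 0.7]
grip_force: 0.3
ee_pos: [0.5785, 0.264, 0.2686]
force: [0.9, -0.2, -0.7]
grip_force: 0.3
ee_pos: [0.5767, 0.2638, 0.2688]
force: [0.4, -0.7, 0.2]
grip_force: 0.5
```

```bash
for i in 1 2 3 4; do python3 -m crank '[[[-0.16,-0.1,-0.01,0,0],[-0.16,0,0,0,0]]]' | egrep 'pos|force'; done
python3 - <<'E'
from h import *
t=snap('scene','s4')
a=cv2.imread('pics/s3.png')[240:310,310:400];b=t[240:310,310:400,::-1]
cv2.imwrite('pics/s4c.png',cv2.resize(np.hstack([a,b]),None,fx=4.4,fy=4.4,interpolation=2)*1)
E
```

```text
ee_pos: [0.5746, 0.2636, 0.2689]
force: [1.6, -0.4, 1.0]
grip_force: 0.7
ee_pos: [0.5724, 0.2634, 0.2686]
force: [-0.9, 0.1, -0.4]
grip_force: 0.0
ee_pos: [0.5704, 0.2632, 0.2683]
force: [0.3, -0.2, -0.1]
grip_force: 0.1
ee_pos: [0.5686, 0.263, 0.2686]
force: [1.4, 0.1, -0.4]
grip_force: 0.4
```

View pics/s4c.png

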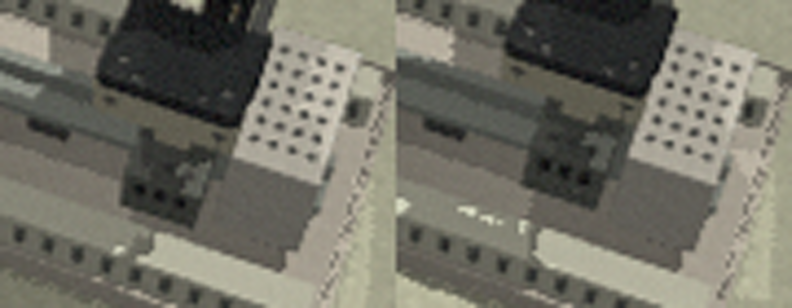

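```bash
python3 - <<'E'
from h import *
O=np.array([.5857,.189,.032]);a=np.radians(5.6);ex=np.array([np.cos(a),np.sin(a),0]);ey=np.array([-np.sin(a),np.cos(a),0]);ez=np.array([0,0,1.])
def pt(p,anch,at,th,t):
    d=np.array(p)-np.array(anch); c,s=np.cos(th),np.sin(th)
    x=at[0]+c*d[0]+s*d[2]; z=at[1]-s*d[0]+c*d[2]
    return proj('scene',O+x/1e3*ex+(t+p[1])/1e3*ey+z/1e3*ez)
t=76
pts=dict(botL=(45,21,-35),botR=(45,-21,-35),topL=(45,21,1),topR=(45,-21,1))
for s in(8,0,-8):
  for th in(0,12,18,24):
    print('shift',s,'th',th,{k:pt(p,(18.3,0,-25),(17.5+s,0),np.radians(th),t).round(1).tolist() for k,p in pts.items()})
c=cv2.imread('pics/s4.png')[255:300,325:385];cv2.imwrite('pics/s4d.png',cv2.resize(c,None,fx=12,fy=12,interpolation=cv2.INTER_CUBIC).clip(0,120)*2)
E
```

```text
shift 8 th 0 {'botL': [353.9, 292.3], 'botR': [337.0, 286.4], 'topL': [355.9, 284.3], 'topR': [338.6, 278.3]}
shift 8 th 12 {'botL': [354.0, 292.5], 'botR': [337.2, 286.7], 'topL': [354.9, 287.3], 'topR': [337.7, 281.3]}
shift 8 th 18 {'botL': [354.0, 292.5], 'botR': [337.3, 286.6], 'topL': [354.5, 288.8], 'topR': [337.3, 282.8]}
shift 8 th 24 {'botL': [354.2, 292.3], 'botR': [337.4, 286.4], 'topL': [354.1, 290.1], 'topR': [336.9, 284.1]}
shift 0 th 0 {'botL': [354.9, 289.6], 'botR': [338.1, 283.7], 'topL': [356.9, 281.6], 'topR': [339.6, 275.6]}
shift 0 th 12 {'botL': [354.9, 289.8], 'botR': [338.2, 284.0], 'topL': [355.9, 284.6], 'topR': [338.7, 278.6]}
shift 0 th 18 {'botL': [355.0, 289.8], 'botR': [338.3, 284.0], 'topL': [355.5, 286.0], 'topR': [338.3, 280.1]}
shift 0 th 24 {'botL': [355.1, 289.6], 'botR': [338.5, 283.8], 'topL': [355.1, 287.3], 'topR': [338.0, 281.4]}
shift -8 th 0 {'botL': [355.9, 286.9], 'botR': [339.1, 281.1], 'topL': [357.9, 278.8], 'topR': [340.7, 272.9]}
shift -8 th 12 {'botL': [355.9, 287.2], 'botR': [339.2, 281.4], 'topL': [356.9, 281.9], 'topR': [339.8, 276.0]}
shift -8 th 18 {'botL': [356.0, 287.1], 'botR': [339.3, 281.3], 'topL': [356.5, 283.3], 'topR': [339.4, 277.4]}
shift -8 th 24 {'botL': [356.1, 286.9], 'botR': [339.5, 281.2], 'topL': [356.1, 284.6], 'topR': [339.0, 278.7]}
```

View pics/s4d.png

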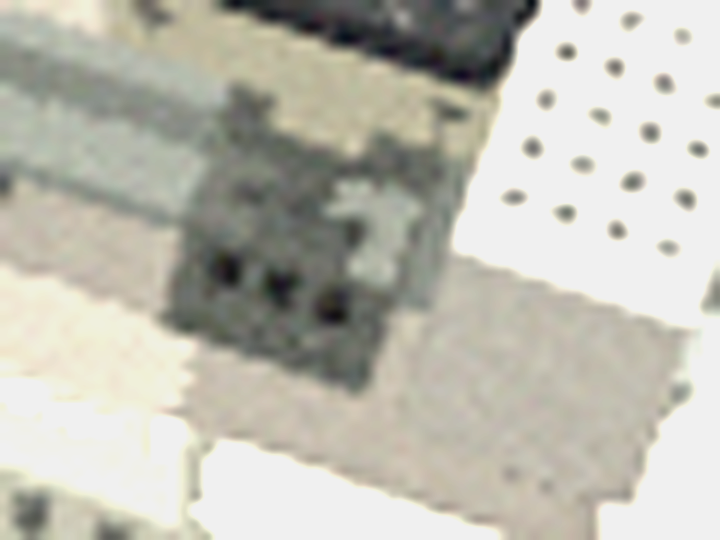

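```bash
python3 -m crank '[[[-0.16,0.23,0.022,0,0],[-0.16,0.23,0.022,0,0],[-0.16,0.23,0.022,0,0],[-0.16,0.23,0.022,0,0],[-0.16,0.23,0.022,0,0],[-0.16,0,0,0,0]]]' | egrep 'pos|force'
python3 -m crank '[[[-0.16,0,0,0.8,0],[-0.16,0,0,0.8,0],[0.3,0.4,0.04,0.2,0],[1,0.4,0.04,0.2,0],[1,0.4,0.04,0,0],[1,0.2,0.02,0,0],[1,0,0,0,0],[1,0,0,0,0],[1,0,0,0,0],[1,0,0,0,0],[1,0,0,0,0],[1,0,0,0,0]]]' | egrep 'pos|force|open'
python3 - <<'E'
from h import *
t=snap('scene','s5')
a=cv2.imread('pics/s3.png')[250:300,320:380];b=t[250:300,320:380,::-1]
cv2.imwrite('pics/s5c.png',cv2.resize(np.hstack([a,b]),None,fx=6.6,fy=6.6,interpolation=2).clip(0,120)*2)
go(.5857+.042*.9952-.0073,.189+.042*.0976+.0755,.256,5.6)
E
```

```text
ee_pos: [0.5927, 0.2652, 0.2687]
force: [-0.5, 0.6, -0.3]
grip_force: 0.1
ee_pos: [0.6196, 0.268, 0.3086]
force: [0.4, -0.2, 0.2]
opening: 0.005
grip_force: 0.0
now [0.6197 0.268  0.3087] yaw 5.59 t 11.2 open 0.01 F [ 0.3 -0.4 -0.2] | units [ 0.03  0.03 -2.64] turn 0.0
```

View pics/s5c.png

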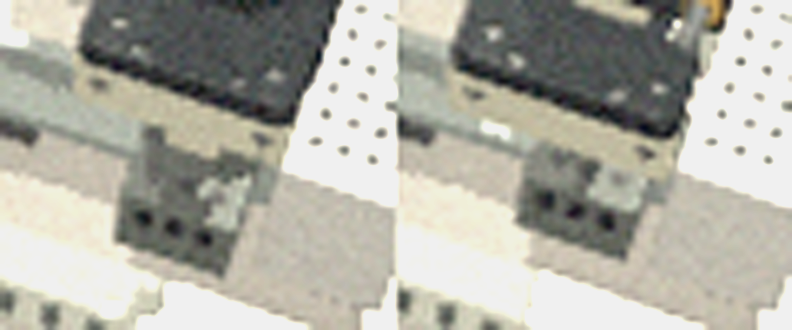

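```bash
python3 -m crank '[[[1,0.03,0,-0.8,0],[1,0,0,-0.8,0],[1,0,0,-0.6,0],[1,0,0,0,0]]]' | egrep 'pos|force'
for i in 1 2 3 4 5 6; do python3 -m crank '[[[1,0,0,-0.1,0],[1,0,0,0,0]]]' | egrep 'pos|^force'; done
```

```text
ee_pos: [0.6191, 0.2676, 0.261]
force: [-1.2, -0.0, -0.4]
grip_force: 0.0
ee_pos: [0.6205, 0.2681, 0.2631]
force: [-0.5, 0.1, -0.8]
ee_pos: [0.6207, 0.2681, 0.2615]
force: [0.5, -0.4, -0.2]
ee_pos: [0.6205, 0.268, 0.2589]
force: [0.2, 0.2, 0.4]
ee_pos: [0.6203, 0.268, 0.2564]
force: [0.1, -0.5, -0.0]
ee_pos: [0.6203, 0.268, 0.2543]
force: [0.1, 0.1, -0.3]
ee_pos: [0.6203, 0.268, 0.2523]
force: [0.9, -0.5, -1.0]
```

```bash
for i in 1 2 3 4 5 6 7; do python3 -m crank '[[[1,0,0,-0.1,0],[1,0,0,0,0]]]' | egrep 'pos|^force'; done
```

```text
ee_pos: [0.6209, 0.268, 0.2513]
force: [1.0, -0.0, 3.3]
ee_pos: [0.6216, 0.2681, 0.2504]
force: [3.3, -0.6, 5.9]
ee_pos: [0.6223, 0.2681, 0.2494]
force: [6.2, -0.3, 8.1]
ee_pos: [0.6227, 0.2682, 0.2489]
force: [4.3, -0.7, 12.7]
ee_pos: [0.6233, 0.2684, 0.2484]
force: [4.7, -1.1, 19.6]
ee_pos: [0.6239, 0.2685, 0.2478]
force: [5.0, -1.4, 24.0]
ee_pos: [0.6247, 0.2686, 0.2471]
force: [6.8, -1.5, 27.3]
```

```bash
python3 - <<'E'
from h import *
O=np.array([.5857,.189,.032]);a=np.radians(5.6);ex=np.array([np.cos(a),np.sin(a),0]);ey=np.array([-np.sin(a),np.cos(a),0])
for n,f in(('top','t0'),('scene','s0')):
    g=cv2.cvtColor(cv2.imread(f'pics/{f}.png'),6).astype(np.float32)
    for lo,hi in((-60,-20),(-20,20),(30,70)):
        S=np.arange(-34,36,2.)
        v=[np.mean([cv2.getRectSubPix(g,(1,1),tuple(map(float,proj(n,O+s/1e3*ex+t/1e3*ey))))[0,0] for t in range(lo,hi,2)]) for s in S]
        print(n,lo,' '.join(f'{int(s)}:{x:.0f}' for s,x in zip(S,v)))
E
```

```text
top -60 -34:117 -32:118 -30:117 -28:117 -26:117 -24:117 -22:116 -20:108 -18:98 -16:91 -14:91 -12:92 -10:92 -8:91 -6:92 -4:93 -2:93 0:93 2:94 4:92 6:84 8:76 10:75 12:84 14:91 16:96 18:103 20:109 22:114 24:116 26:116 28:115 30:114 32:114 34:114
top -20 -34:119 -32:120 -30:119 -28:120 -26:120 -24:119 -22:112 -20:99 -18:88 -16:88 -14:92 -12:93 -10:92 -8:92 -6:93 -4:93 -2:94 0:95 2:94 4:92 6:84 8:77 10:78 12:86 14:92 16:99 18:106 20:113 22:117 24:119 26:119 28:118 30:118 32:118 34:118
top 30 -34:122 -32:122 -30:122 -28:123 -26:123 -24:122 -22:117 -20:105 -18:93 -16:90 -14:92 -12:93 -10:91 -8:91 -6:93 -4:94 -2:95 0:94 2:94 4:90 6:81 8:73 10:76 12:87 14:94 16:101 18:111 20:119 22:122 24:123 26:123 28:122 30:122 32:122 34:122
scene -60 -34:158 -32:165 -30:166 -28:165 -26:165 -24:164 -22:165 -20:165 -18:163 -16:153 -14:139 -12:134 -10:131 -8:109 -6:79 -4:67 -2:65 0:73 2:102 4:126 6:131 8:133 10:132 12:132 14:133 16:133 18:124 20:95 22:75 24:79 26:85 28:87 30:87 32:87 34:87Traceback (most recent call last):
  File "<stdin>", line 7, in <module>
  File "h.py", line 11, in proj
    c=camera_info(n);K=np.array(c['K']);T=np.array(c['cam_to_world'])
ValueError: time passes only in moves, steps and waits
```

```bash
python3 -m crank '[[[1,0,0,0.9,0],[1,0,0,0.9,0],[1,0,0,0.9,0],[-1,-0.4,-0.04,0.5,0],[-1,-0.6,-0.06,0,0],[-1,-0.6,-0.06,0,0],[-1,-0.2,-0.02,0,0],[-1,0,0,0,0],[-1,0,0,0,0],[-1,0,0,0,0],[-1,0,0,0,0],[-1,0,0,0,0]]]' | egrep 'pos|force|open'
python3 - <<'E'
from h import *
t=snap('scene','s6')
cv2.imwrite('pics/s6c.png',cv2.resize(t[235:305,320:410,::-1],None,fx=8,fy=8,interpolation=2).clip(0,120)*2)
go(.5857+.006*.9952-.0073,.189+.006*.0976+.0755,.262,5.6)
E
```

```text
ee_pos: [0.5847, 0.2644, 0.3025]
force: [-0.1, -0.4, -0.2]
opening: 0.601
grip_force: 0.0
now [0.5847 0.2644 0.3025] yaw 5.57 t 14.75 open 0.644 F [-0.2 -0.9  0.2] | units [-0.02  0.04 -2.03] turn 0.01
```

View pics/s6c.png

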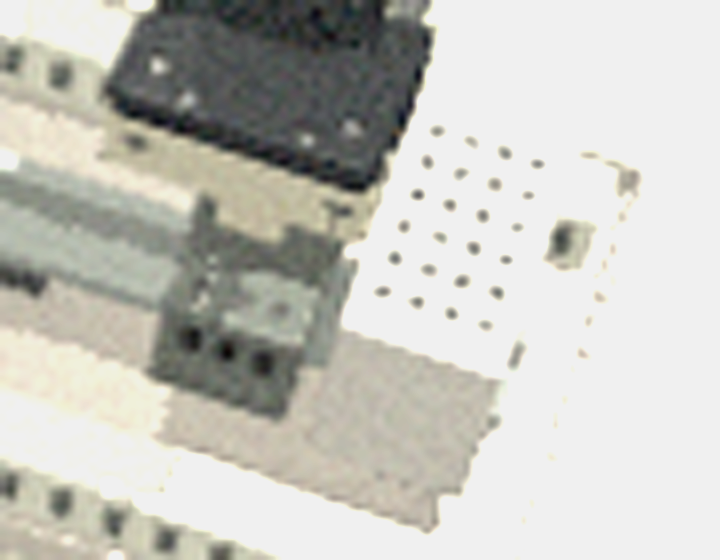

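```bash
python3 -m crank '[[[-1,-0.1,0,0,0],[-1,-0.1,0,0,0],[-1,0,0,-0.5,0],[-1,0,0,-0.5,0],[-1,0,0,-0.5,0],[-1,0,0,-0.5,0],[1,0,0,0,0],[1,0,0,0,0],[1,0,0,0,0],[1,0,0,0,0],[1,0,0,0,0],[1,0,0,0,0]]]' | egrep 'pos|force|open'
python3 -m crank '[[[1,0,0,0,0],[1,0,0,0,0],[1,0,0,0,0],[1,0,0,0.5,0],[1,0,0,0.5,0],[1,0,0,0,0],[1,0,0,0,0]]]' | egrep 'pos|force|open'
python3 - <<'E'
from h import *
go(.5857+.0095*.9952-.0073,.189+.0095*.0976+.0755,.275,5.6)
E
```

```text
ee_pos: [0.5806, 0.2645, 0.2634]
force: [-1.5, -0.0, 0.6]
opening: 0.617
grip_force: 0.4
ee_pos: [0.581, 0.2646, 0.2844]
force: [-0.6, 0.1, -1.9]
opening: 0.471
grip_force: 29.8
now [0.581  0.2646 0.2844] yaw 5.58 t 16.33 open 0.471 F [-0.6  0.1 -1.9] | units [ 0.34  0.04 -0.47] turn 0.0
```

```bash
python3 -m crank '[[[1,0.18,0.03,0,0],[1,0.18,0.02,0,0],[1,0,0,-0.4,0],[1,0,0,-0.2,0],[1,0,0,-0.1,0],[1,0,0,0,0]]]' | egrep 'pos|^force'
for i in 1 2 3 4 5; do python3 -m crank '[[[1,0,0,-0.1,0],[1,0,0,0,0]]]' | egrep 'pos|^force'; done
```

```text
ee_pos: [0.587, 0.2652, 0.2669]
force: [-0.9, -0.8, -2.5]
ee_pos: [0.5875, 0.2654, 0.2663]
force: [0.1, 0.0, -1.0]
ee_pos: [0.5877, 0.2654, 0.2647]
force: [0.4, -0.9, -1.5]
ee_pos: [0.5878, 0.2656, 0.2644]
force: [-3.4, -0.9, 7.4]
ee_pos: [0.588, 0.2657, 0.264]
force: [-5.6, -2.3, 17.5]
ee_pos: [0.5886, 0.2658, 0.2632]
force: [-6.2, -2.3, 21.1]
```

```bash
python3 -m crank '[[[1,0,0,0.15,0],[-0.5,0,0,0,0],[-0.5,0,0,0,0],[-0.5,0,0,0,0],[-0.5,0,0,0.2,0],[-0.5,0,0,0.4,0],[-0.5,0,0,0.7,0],[-0.5,0,0,0.7,0],[1,0.9,0.09,0.1,0],[1,0.9,0.09,0,0],[1,0.9,0.09,0,0],[1,0.9,0.09,0,0]]]' | egrep 'pos|force|open'
python3 -m crank '[[[1,0,0,0,0],[1,0,0,0,0],[1,0,0,-0.9,0],[1,0,0,-0.9,0],[1,0,0,-0.9,0],[1,0,0,-0.9,0],[1,0,0,-0.3,0],[1,0,0,0,0],[1,0,0,0,0]]]' | egrep 'pos|force|open'
python3 - <<'E'
from h import *
t=snap('scene','s7')
cv2.imwrite('pics/s7c.png',cv2.resize(t[225:305,310:410,::-1],None,fx=7.5,fy=7.5,interpolation=2).clip(0,120)*2)
go(.5857+.08*.9952-.0073,.189+.08*.0976+.0755,.226,5.6)
E
```

```text
ee_pos: [0.6607, 0.2729, 0.3064]
force: [0.6, 0.0, 0.4]
opening: 0.514
grip_force: 0.0
ee_pos: [0.6593, 0.2727, 0.2266]
force: [1.1, 0.2, -0.7]
opening: 0.004
grip_force: 0.0
now [0.6598 0.2728 0.2276] yaw 5.59 t 19.47 open 0.008 F [-0.1 -0.1  0.2] | units [-0.09 -0.03 -0.08] turn 0.0
```

Next I'll push at the lip-end face, low down, in small steps.

```bash
for i in 1 2 3 4 5 6 7 8 9 10; do python3 -m crank '[[[1,-0.1,-0.01,0,0],[1,0,0,0,0]]]' | egrep 'pos|^force'; done
```

```text
ee_pos: [0.6579, 0.2726, 0.2276]
force: [0.5, -0.3, -1.1]
ee_pos: [0.6555, 0.2723, 0.2265]
force: [0.1, 0.3, -1.0]
ee_pos: [0.6534, 0.272, 0.2258]
force: [-0.9, -0.0, -0.1]
ee_pos: [0.6513, 0.2718, 0.2256]
force: [-1.4, -0.3, -0.3]
ee_pos: [0.6494, 0.2716, 0.2257]
force: [0.5, -0.2, -0.2]
ee_pos: [0.6477, 0.2714, 0.2261]
force: [1.1, 0.0, 0.5]
ee_pos: [0.6458, 0.2712, 0.2263]
force: [3.5, 0.2, 1.1]
ee_pos: [0.6437, 0.271, 0.2262]
force: [4.0, 0.7, 1.5]
ee_pos: [0.6417, 0.2709, 0.2261]
force: [4.0, 0.9, 1.4]
ee_pos: [0.6401, 0.2707, 0.2267]
force: [5.2, 2.0, 3.1]
```

```bash
for i in 1 2 3; do python3 -m crank '[[[1,-0.1,-0.01,0,0],[1,0,0,0,0]]]' | egrep 'pos|^force'; done
python3 - <<'E'
from h import *
t=snap('scene','s8')
def c(f):return cv2.imread(f'pics/{f}.png')[245:300,325:385]
cv2.imwrite('pics/s8c.png',cv2.resize(np.hstack([c('s7'),c('s8')]),None,fx=6.6,fy=6.6,interpolation=2).clip(0,120)*2)
E
```

```text
ee_pos: [0.639, 0.2706, 0.2277]
force: [9.4, 0.6, 4.5]
ee_pos: [0.6378, 0.2704, 0.2288]
force: [12.3, 1.2, 6.1]
ee_pos: [0.6366, 0.2702, 0.2299]
force: [14.9, -0.3, 9.1]
```

View pics/s8c.png

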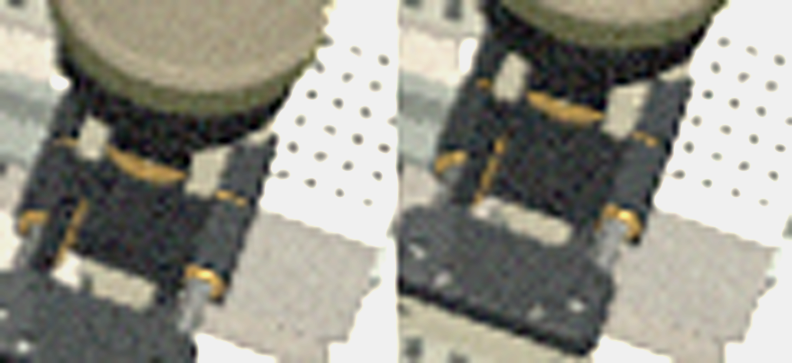

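```bash
python3 -m crank '[[[1,0.3,0.03,0.3,0],[1,0,0,1,0],[1,0,0,1,0],[1,0,0,1,0],[1,0,0,0.9,0],[1,-0.9,-0.088,0,0],[1,-0.9,-0.088,0,0],[1,-0.9,-0.088,0,0],[1,-0.9,-0.088,0,0],[1,-0.9,-0.088,0,0],[1,-0.9,-0.088,0,0],[1,0,0,0,0]]]' | egrep 'pos|force|open'
python3 - <<'E'
from h import *
t=snap('scene','s9')
go(.5857-.042*.9952-.0073,.189-.042*.0976+.0755,.275,5.6)
g=cv2.cvtColor(t,cv2.COLOR_RGB2GRAY)
for v in range(272,296):print(v,g[v,334:362])
E
```

```text
ee_pos: [0.5284, 0.26, 0.3082]
force: [-0.8, 0.0, -0.7]
opening: 0.008
grip_force: 0.0
now [0.5298 0.26   0.3087] yaw 5.63 t 22.73 open 0.004 F [ 0.5 -0.   0.4] | units [ 0.34  0.02 -1.69] turn -0.01
272 [78 68 70 73 79 86 93 80 71 57 54 58 54 57 51 51 50 54 49 49 43 51 50 47
 48 53 53 69]
273 [91 92 87 81 72 70 67 68 72 58 51 54 55 53 58 53 56 52 48 54 50 48 51 50
 49 64 60 71]
274 [96 96 96 96 95 95 64 69 70 59 53 52 55 57 55 52 52 57 53 57 56 47 50 50
 48 50 72 77]
275 [ 93  98  98  95  97 100  74  68  74  58  49  47  57  50  52  53  52  52
  51  52  54  48  54  53  70  52  72  75]
276 [ 95  93  97  96 100  90  77  73  74  63  51  60  54  82  76  73  93  66
  52  54  53  51  56  89  81  65  70  74]
277 [96 95 96 97 95 73 70 72 72 71 64 65 69 91 82 75 89 94 94 87 92 99 94 96
 65 70 77 77]
278 [ 94  97  96  98  97  73  73  72  76  71  70  73  81 109  93  95  96  98
  84  73  79  95  99 101  62  68  72  83]
279 [92 96 92 97 94 59 48 54 71 73 74 69 71 75 81 93 93 95 77 72 76 91 99 88
 65 71 74 86]
280 [116  99  95  95  85  58  50  49  53  51  57  68  73  71  69  91  97  96
  92 105 11
[... 1115 characters left out ...]
197 201 202 178 135  96  92  93  96  95  91  98  98  99  98 100
  97  86  70  92  99  96  93  96  93  92]
291 [200 202 204 200 205 200 201 201 179 128  93  89  93  96  95  98 100  96
  95  98  94  97  96  93  97  94  98  94]
292 [201 202 201 198 201 203 205 204 206 201 198 178 132  98  93  94  95  94
  97  96  95  97  96  96  94  97  96  96]
293 [202 202 199 200 201 200 203 201 204 204 205 204 202 164 156 123  97  94
  90  96  92  96  95  98  96  94  98  99]
294 [203 202 200 199 200 202 203 201 203 201 186 199 197 181 180 175 157 153
 125  98  94  92  92  96  96  95  96  98]
295 [200 201 201 201 201 200 201 202 198 183 175 178 179 175 179 179 175 178
 176 159 121 113  95  91  94  97  93  96]
```

The corners at (338,284.6) and (354.5,289.7) match the hooked, about 12° tilted pose. Pressing the foot end now.

```bash
python3 -m crank '[[[1,0.3,0.03,-0.6,0],[1,0,0,-0.7,0],[1,0,0,-0.6,0],[1,0,0,-0.2,0],[1,0,0,0,0]]]' | egrep 'pos|^force'
for i in 1 2 3 4 5 6 7 8; do python3 -m crank '[[[1,0,0,-0.1,0],[1,0,0,-0.1,0]]]' | egrep 'pos|^force'; done
```

```text
ee_pos: [0.5367, 0.2602, 0.2648]
force: [0.1, -0.7, 0.8]
ee_pos: [0.5379, 0.2607, 0.2641]
force: [0.2, 0.2, -0.1]
ee_pos: [0.5379, 0.2607, 0.2602]
force: [-0.0, 0.3, -0.3]
ee_pos: [0.5377, 0.2607, 0.2558]
force: [-0.3, 0.2, 0.1]
ee_pos: [0.5376, 0.2607, 0.2517]
force: [-1.7, 0.1, 3.5]
ee_pos: [0.5377, 0.2607, 0.2477]
force: [-1.1, 0.1, 1.4]
ee_pos: [0.5374, 0.2606, 0.2435]
force: [-7.5, -1.5, 8.5]
ee_pos: [0.5372, 0.2609, 0.2421]
force: [-21.4, -6.5, 40.5]
ee_pos: [0.5373, 0.261, 0.2417]
force: [-38.5, -13.6, 70.4]
```

```bash
python3 -m crank '[[[1,0,0,0.8,0],[-1,0,0,1,0],[-1,0,0,1,0],[-1,0,-0.2,0.6,0],[-1,0.18,-1,0,0.15],[-1,0.18,-1,0,0.15],[-1,0.18,-1,0,0.15],[-1,0.18,-1,0,0.15],[-1,0.18,-1,0,0.15],[-1,0.18,-1,0,0.15],[-1,0.18,-1,0,0.15],[-1,0.18,-1,0,0.15]]]' | egrep 'pos|^force'
python3 -m crank '[[[-1,0.18,-1,0,0.15],[-1,0.18,-1,0,0.15],[-1,0.18,-1,0,0.15],[-1,0.18,-1,0,0.15],[-1,0.18,-1,0,0.15],[-1,0.18,-1,0,0.15],[-1,0.18,-1,0,0.15],[-1,0.18,-1,0,0.15],[-1,0.18,-1,0,0.15],[-1,0.18,-1,0,0.15],[-1,0.18,-0.7,0,0.15],[-1,0,0,0,0]]]' | egrep 'pos|^force'
python3 - <<'E'
from h import *
t=snap('scene','s10');u=snap('top','t10')
g=cv2.cvtColor(t,cv2.COLOR_RGB2GRAY)
for v in range(272,292):print(v,' '.join(f'{x:3d}' for x in g[v,335:361]))
for p in plates(u):print(*p)
for p in plates(u,z=.092,box=(185,290,170,240)):print('rail',*p)
go(.606,-.1167,.226,17.3)
E
```

```text
ee_pos: [0.5664, 0.0954, 0.3033]
force: [0.5, 0.7, 0.1]
ee_pos: [0.606, -0.1202, 0.3033]
force: [0.9, -0.1, 0.2]
272  72  74  72  75  90  94  91 100 100  91  86  89  86  62  52  55  49  46  44  48  51  51  48  48  51  52
273  94  89  81  68  68  71  98 104  98  95  95  93  90  88  85  62  80  59  48  51  45  47  50  49  66  68
274  94  97  98  99  93  76  99 103  93  75  75  94 102 102 104  88  87  88  88  89  66  46  49  55  59  66
275  96 100  94  98  98  99 100 102  86  78  86  98 104  85  76  84 100  91  90  89  91  88  89  90  63  70
276  94  95  96 102  89 107 105 101 100 101 104 103 101  79  70  76  96 101  92  91  96  88  88  84  69  73
277  97  97  99  99  71  68  88 105 105 106 101 101 103  88  91 101  98  91  75  72  96 100 106  64  70  77
278  98  98  98 100  62  46  57  61  74  94 102 104 104 103 101 104 101  94  82  84  97  97 101  61  74  80
279  94  97  99  98  63  49  48  41  46  56  57  70  98 104 104 104  98 102 102 101  98 103  92  70  74  75
280 100  91  95  88  62  50  40  21  12  42  53  47  50  60  72  97 102 105 102  98 102 105  70  66  69  73
281 118 120 104
[... 745 characters left out ...]
117 115 118 122 103  96 100  99  97  94 100  89  86  66  48  50  49  50  53  48  82  96  97  97  96  94
289 202 187 147 104  92  94  99  94  97 100  96  98  95  95  86  82  67  52  47  47  87  99  98  86  92  95
290 204 200 203 198 181 131  99  90  93  97  93  98  97 100 101  96  98  89  77  69  92 101  96  96  97  94
291 204 206 204 204 205 197 200 181 131  95  90  93  95  98  98  98 100  98  97  95  95  94  96  97  95  98
[ 0.5201 -0.1719] -9.5 [0.0353 0.0728] [371.2 228.3]
[ 0.5095 -0.0952] -12.2 [0.0815 0.0132] [340.5 233.2]
rail [0.5786 0.2653] 5.8 [0.0337 0.0357] [196. 208.]
now [ 0.6058 -0.1178  0.3032] yaw 16.89 t 26.58 open 1.0 F [ 0.2 -0.1  0. ] | units [ 0.01  0.05 -3.86] turn 0.1
```

```bash
python3 - <<'E'
from h import *
for f in('s0','s10'):
    t=cv2.imread(f'pics/{f}.png')[:,:,::-1].copy()
    for p in plates(t,n='scene',box=(110,270,140,250)):print(f,*p)
E
python3 -m crank '[[[-1,0,0.05,-0.9,0.1],[-1,0,0,-0.9,0],[-1,0,0,-0.9,0],[-1,0,0,-0.9,0],[-1,0,0,-0.25,0],[-1,0,0,0,0]]]' | egrep 'pos|^force'
```

```text
s10 [ 0.7729 -0.2047] 38.6 [0.0355 0.0751] [143.1 243.5]
s10 [ 0.5224 -0.2148] 29.0 [0.0406 0.0386] [197.7 175.8]
s10 [ 0.5459 -0.3793] -36.7 [0.0443 0.1481] [143.2 161.1]
ee_pos: [0.6049, -0.1152, 0.2246]
force: [0.2, 0.4, -1.3]
```

```bash
python3 -m crank '[[[1,0,0,0.05,0],[1,0,0,0,0],[1,0,0,0,0],[1,0,0,0,0],[1,0,0,0,0],[1,0,0,0,0],[1,0,0,0,0],[1,0,0,0,0],[1,0,0,0,0],[1,0,0,0,0]]]' | egrep 'pos|force|open'
python3 -m crank '[[[1,0,0,0.9,0],[1,0,0,0.9,0],[1,0,0,0.9,0],[1,0,0.2,0.9,0],[1,0,0.2,0.9,0],[1,-0.04,1,0,-0.175],[1,-0.04,1,0,-0.175],[1,-0.04,1,0,-0.175],[1,-0.04,1,0,-0.175],[1,-0.04,1,0,-0.175],[1,-0.04,1,0,-0.175],[1,-0.04,1,0,-0.175]]]' | egrep 'pos|force|open'
python3 -m crank '[[[1,-0.04,1,0,-0.175],[1,-0.04,1,0,-0.175],[1,-0.04,1,0,-0.175],[1,-0.04,1,0,-0.175],[1,-0.04,1,0,-0.175],[1,-0.04,1,0,-0.175],[1,-0.04,1,0,-0.175],[1,-0.04,1,0,-0.175],[1,-0.04,1,0,-0.175],[1,0,0,0,0],[1,0,0,0,0]]]' | egrep 'pos|force|open'
python3 - <<'E'
from h import *
go(.5927,.2148,.265,5.6)
t=snap('top','t11')
for p in plates(t):print(*p)
E
```

```text
ee_pos: [0.606, -0.1164, 0.2278]
force: [-0.4, 0.0, 1.4]
opening: 0.471
grip_force: 30.0
ee_pos: [0.6001, 0.0326, 0.3173]
force: [0.1, 1.2, -1.3]
opening: 0.467
grip_force: 30.0
ee_pos: [0.5929, 0.2125, 0.3172]
force: [-0.6, -0.8, -1.1]
opening: 0.469
grip_force: 30.0
now [0.5929 0.2125 0.3172] yaw 6.3 t 29.83 open 0.469 F [-0.6 -0.8 -1.1] | units [-0.01  0.12 -2.61] turn -0.18
[ 0.4301 -0.1337] -16.6 [0.0365 0.0341] [357.5 264.9]
[ 0.5888 -0.2373] -17.0 [0.036  0.0328] [395.8 200.5]
[ 0.7234 -0.2681] -31.5 [0.0339 0.0319] [404.6 148.6]
```

```bash
python3 -m crank '[[[1,0,0.12,-0.7,-0.18],[1,0,0,-0.7,0],[1,0,0,-0.7,0],[1,0,0,-0.5,0],[1,0,0,0,0]]]' | egrep 'pos|^force'
for i in 1 2 3 4; do python3 -m crank '[[[1,0,0,-0.1,0],[1,0,0,0,0]]]' | egrep 'pos|^force'; done
```

```text
ee_pos: [0.5917, 0.2131, 0.2609]
force: [0.8, -0.1, -2.2]
ee_pos: [0.5933, 0.2139, 0.2634]
force: [0.2, -0.2, -0.9]
ee_pos: [0.5935, 0.2141, 0.2623]
force: [-0.3, 0.0, -1.0]
ee_pos: [0.5933, 0.2141, 0.2599]
force: [0.3, -1.3, -0.9]
ee_pos: [0.5934, 0.2142, 0.2596]
force: [-4.4, -0.7, 9.6]
```

```bash
python3 -m crank '[[[1,0,0,0.1,0],[-0.5,0,0,0,0],[-0.5,0,0,0,0],[-0.5,0,0,0,0],[-0.5,0,0,0.2,0],[-0.5,0,0,0.4,0],[-0.5,0,0,0.8,0],[-0.5,0,0,0.8,0],[1,0.9,0.09,0.1,0],[1,0.9,0.09,0,0],[1,0.9,0.09,0,0],[1,0.9,0.09,0,0]]]' | egrep 'pos|^force|open'
python3 -m crank '[[[1,0,0,0,0],[1,0,0,0,0],[1,0,0,-0.9,0],[1,0,0,-0.9,0],[1,0,0,-0.9,0],[1,0,0,-0.9,0],[1,0,0,-0.3,0],[1,0,0,0,0],[1,-0.2,-0.02,0,0],[1,-0.2,-0.02,0,0],[1,0,0,0,0]]]' | egrep 'pos|^force|open'
python3 - <<'E'
from h import *
go(.5857+.0025*-.976+.07*.9952,.189+.025+.07*.0976,.2266,5.6)
E
```

```text
ee_pos: [0.6661, 0.2214, 0.307]
force: [0.1, 0.2, -0.3]
opening: 0.511
ee_pos: [0.6566, 0.2206, 0.2286]
force: [-1.1, -0.2, -0.6]
opening: 0.004
now [0.6566 0.2206 0.2286] yaw 5.48 t 32.88 open 0.004 F [-1.1 -0.2 -0.6] | units [-0.18  0.01 -0.1 ] turn 0.03
```

```bash
python3 -m crank '[[[1,-0.1,-0.01,-0.05,0],[1,-0.1,-0.01,0,0],[1,-0.1,-0.01,0,0],[1,-0.1,-0.01,0,0]]]' | egrep 'pos|^force'
for i in 1 2 3 4; do python3 -m crank '[[[1,-0.1,-0.01,0,0],[1,0,0,0,0]]]' | egrep 'pos|^force'; done
```

```text
ee_pos: [0.6502, 0.2198, 0.2285]
force: [6.9, 0.2, 4.8]
ee_pos: [0.6485, 0.2196, 0.2291]
force: [6.5, 1.2, 5.1]
ee_pos: [0.6469, 0.2194, 0.2296]
force: [7.3, 0.6, 6.3]
ee_pos: [0.6453, 0.2193, 0.2301]
force: [7.1, 0.3, 6.6]
ee_pos: [0.6436, 0.2191, 0.2306]
force: [8.6, 0.5, 7.3]
```

```bash
for i in 1 2; do python3 -m crank '[[[1,-0.1,-0.01,0,0],[1,0,0,0,0]]]' | egrep 'pos|^force'; done
python3 -m crank '[[[1,0.3,0.03,0.3,0],[1,0,0,1,0],[1,0,0,1,0],[1,0,0,1,0],[1,0,0,0.9,0],[1,-0.9,-0.088,0,0],[1,-0.9,-0.088,0,0],[1,-0.9,-0.088,0,0],[1,-0.9,-0.088,0,0],[1,-0.9,-0.088,0,0],[1,-0.9,-0.088,0,0],[1,0,0,0,0]]]' | egrep 'pos|^force'
python3 - <<'E'
from h import *
t=snap('scene','s12')
go(.5857-.042*.9952-.0024,.189-.042*.0976+.025,.266,5.6)
O=np.array([.5857,.189,.032]);a=np.radians(5.6);ex=np.array([np.cos(a),np.sin(a),0]);ey=np.array([-np.sin(a),np.cos(a),0]);ez=np.array([0,0,1.])
def pt(p,s,th,t,up=0):
    d=np.array(p)-[18.3,0,-25]; th=np.radians(th);c,si=np.cos(th),np.sin(th)
    x=17.5+s+c*d[0]+si*d[2]; z=up-si*d[0]+c*d[2]
    return proj('scene',O+x/1e3*ex+(t+p[1])/1e3*ey+z/1e3*ez)
for k,up,th in((0,0,12),(0,0,18),(8,0,12),(4,10,0),(0,10,0)):
    print(k,up,th,[pt(p,k,th,25,up).round(1).tolist() for p in((45,21,-35),(45,-21,-35),(45,21,1),(45,-21,1))])
g=cv2.cvtColor(t,cv2.COLOR_RGB2GRAY)
for v in range(260,286):print(v,' '.join(f'{x:3d}' for x in g[v,312:342]))
E
```

```text
ee_pos: [0.642, 0.219, 0.2311]
force: [10.9, 1.2, 9.2]
ee_pos: [0.6403, 0.2188, 0.2316]
force: [11.6, 1.8, 10.6]
ee_pos: [0.5325, 0.2084, 0.3097]
force: [-0.5, -0.3, -0.4]
now [0.5338 0.2085 0.3102] yaw 5.49 t 35.27 open 0.008 F [ 0.   0.7 -0.2] | units [ 0.38  0.07 -2.21] turn 0.03
0 0 12 [[334.6, 282.8], [318.2, 277.0], [335.1, 277.4], [318.2, 271.5]]
0 0 18 [[334.8, 282.7], [318.4, 277.0], [334.7, 278.8], [317.9, 273.0]]
8 0 12 [[333.6, 285.4], [317.1, 279.6], [334.0, 280.1], [317.1, 274.2]]
4 10 0 [[334.4, 281.6], [317.7, 275.8], [335.9, 273.4], [318.8, 267.5]]
0 10 0 [[334.9, 280.3], [318.3, 274.5], [336.4, 272.0], [319.4, 266.2]]
260  88  96  92  88  90  89  90  92  90  56  51  48  49  50  52  46  52  50  47  52  89  90  94  95 100  92  97  63  55  64
261  87  89  89  89  88  90  94  87  91  60  42  48  49  49  45  51  47  43  44  50  56  51  60  82  91 102  83  58  50  60
262  87  95  90  88  90  91  88  90  89  63  47  48  44  49  47  48  49  48  47  43  49  50  45  51  52  61  58  50  67  71
263  84  89  89  84  92  89  92  90  87  69  56  50  49  51  48  48  48  53  46  47 
[... 2067 characters left out ...]
  88  90  82  60  58  52  47  49  45  46  53  43  58  88  98  94  89  61  47  48
281 195 177 125 106 109 112  97  90  92  92  93  96  92  92  93  85  63  45  48  46  53  47  74  94  97  95  80  54  51  39
282 199 199 195 196 139 122  96  83  90  89  88  93  92  93  93  95  93  92  87  60  50  66  91  94  94  98  66  50  49  52
283 199 201 197 198 199 196 197 175 129  91  87  87  92  92  94  92  95  94  96  91  88 125 100  91  95  99  64  45  54  53
284 195 198 195 199 195 199 200 198 197 172 169 123  91  84  87  87  92  94  90  91 146 164 110  92  96  90  57  47  48  53
285 198 196 197 196 197 198 196 199 198 199 198 201 176 167 130  93  89  90  90  88 146 165 112  92  92  97  86  64  50  44
```

Hooked again: corners (317,277.5) and (333,282.7) match the prediction. Pressing the foot.

```bash
python3 -m crank '[[[1,0.38,0.05,-0.6,0],[1,0,0,-0.7,0],[1,0,0,-0.6,0],[1,0,0,-0.2,0],[1,0,0,-0.1,0],[1,0,0,-0.1,0],[1,0,0,-0.1,0],[1,0,0,-0.1,0],[1,0,0,-0.1,0],[1,0,0,-0.1,0],[1,0,0,-0.1,0],[1,0,0,-0.1,0]]]' | egrep 'pos|^force'
for i in 1 2 3 4 ; do python3 -m crank '[[[1,0,0,-0.1,0],[1,0,0,0,0]]]' | egrep 'pos|^force'; done
```

```text
ee_pos: [0.5428, 0.2095, 0.2528]
force: [-1.2, 0.2, 3.3]
ee_pos: [0.5426, 0.2095, 0.2507]
force: [-3.2, -0.2, 6.5]
ee_pos: [0.5425, 0.2096, 0.2491]
force: [-4.9, -0.3, 8.1]
ee_pos: [0.5422, 0.2097, 0.2477]
force: [-9.6, -0.4, 13.6]
ee_pos: [0.5417, 0.2098, 0.2464]
force: [-17.5, -2.0, 22.9]
```

```bash
python3 -m crank '[[[1,0,0,0.5,0],[1,-0.25,-0.025,0,0],[1,0,0,-0.2,0],[1,0,0,-0.1,0]]]' | egrep 'pos|^force'
for i in 1 2 3 4 5; do python3 -m crank '[[[1,0,0,-0.1,0],[1,0,0,0,0]]]' | egrep 'pos|^force'; done
```

```text
ee_pos: [0.5374, 0.209, 0.2482]
force: [-5.8, -0.4, 6.8]
ee_pos: [0.5365, 0.2089, 0.2456]
force: [-9.3, -0.9, 10.5]
ee_pos: [0.5358, 0.209, 0.2437]
force: [-16.8, -1.8, 15.7]
ee_pos: [0.5351, 0.2091, 0.2415]
force: [-19.9, -2.2, 19.2]
ee_pos: [0.5358, 0.2091, 0.2408]
force: [-20.2, -2.6, 24.1]
ee_pos: [0.5359, 0.2093, 0.2405]
force: [-29.5, -4.6, 36.9]
```

```bash
python3 -m crank '[[[1,0,0,1,0],[-1,0,0,1,0],[-1,0,0,1,0],[-1,0.1,-0.5,0.5,0],[-1,0.12,-1,0,-0.25],[-1,0.12,-1,0,-0.25],[-1,0.12,-1,0,-0.25],[-1,0.12,-1,0,-0.25],[-1,0.12,-1,0,-0.25],[-1,0.12,-1,0,-0.25],[-1,0.12,-1,0,-0.25],[-1,0.12,-1,0,-0.25]]]' | egrep 'pos|^force'
python3 -m crank '[[[-1,0.12,-1,0,-0.25],[-1,0.12,-1,0,-0.25],[-1,0.12,-1,0,-0.25],[-1,0.12,-1,0,-0.25],[-1,0.12,-1,0,-0.25],[-1,0.12,-1,0,-0.25],[-1,0.12,-1,0,-0.25],[-1,0.12,-1,0,-0.25],[-1,0.12,-1,0,-0.25],[-1,0,0,0,0]]]' | egrep 'pos|^force'
python3 - <<'E'
from h import *
t=snap('scene','s13');u=snap('top','t13')
g=cv2.cvtColor(t,cv2.COLOR_RGB2GRAY)
for v in range(262,286):print(v,' '.join(f'{x:3d}' for x in g[v,312:342]))
for p in plates(u):print(*p)
for p in plates(u,z=.092,box=(185,290,170,240)):print('rail',*p)
for p in plates(t,z=.092,n='scene',box=(300,400,230,300)):print('rail s',*p)
go(.5888,-.2373,.226,-17)
E
```

```text
ee_pos: [0.5587, 0.0372, 0.3074]
force: [0.6, -0.6, 0.6]
ee_pos: [0.5802, -0.1449, 0.3075]
force: [0.8, -0.3, -0.1]
262 141 142 144 143 111  91  90  92 116 104  96  75  73  76  94  99  98  97 101  99  98  97  84  89  80  66  62  58  95  84
263 122 143 146 109  90  93  94  78  98  99  96  87  73  68  93  73  71  74  93  96  97  97  96  97  98  98  81  59  73  77
264  78  81  90 120  98  88  90  78  98  98 100  95  98  95  95  79  76  64  85  95  87  80  89 100  95  98  75  57  67  70
265  87  77  76  78  72  85  92  67  59  61  74  96 101 102  97  94  95  97  91  98  73  71  82  92  95 102  70  59  72  73
266  93  89  94  91  72  67  70  59  57  59  58  59  66  78  99 101  97  96  97  95  85  74  76  91  99  83  71  73  76  71
267  92  92  93  97  55  40  43  52  57  34  30  47  57  58  59  69  87 101 102 102  93  95  98  95 100  61  63  74  71  70
268  92  92  89  95  58  31  44  53  54  37  24  29  53  50  47  53  59  55  70  86 101 100 101  99  89  58  67  76  78  73
269  90  90  95  94  80  55  48  54  59  24  22  25  47  51  28  31  46  54  60  58  62  71  89 103  73  69  73  75 
[... 1626 characters left out ...]
2 201 206 205 205 203 203 177 130  92  91  88  95  94  91  94  92  94  88 150 164 163 115  94  95  99  68  48  55  51
284 201 204 200 200 202 203 204 205 202 191 190 136  92  87  89  95  93  91 148 160 159 163 115  96  94  91  60  50  52  49
285 204 203 204 204 202 200 200 206 202 202 206 204 193 178 131  92  85  87 147 160 159 164 113  94 100  99  88  69  51  47
[ 0.7878 -0.163 ] -1.9 [0.0408 0.0339] [362.2 125.9]
rail [0.5722 0.2116] 6.5 [0.0359 0.0378] [217.3 210. ]
rail [0.5788 0.2654] 5.5 [0.0336 0.0354] [196. 208.]
rail s [0.6379 0.1714] 11.5 [0.0197 0.0485] [308.5 258.8]
now [ 0.5801 -0.1421  0.3075] yaw -11.63 t 40.03 open 1.0 F [-0.3  0.1  0.2] | units [ 0.43 -4.76 -4.07] turn -1.34
```

Module 1 is seated. Module 2 has come off the hook: its lip end sits about 10 mm high, because my press dragged it outward. I'll regrip it later, and when pressing I'll follow the arc inward (−x). Since I'm already here, I'll fetch module 3 first.

```bash
python3 -m crank '[[[-1,0.09,-0.95,0,-0.27],[-1,0.09,-0.95,0,-0.27],[-1,0.09,-0.95,0,-0.27],[-1,0.09,-0.95,0,-0.27],[-1,0.09,-0.95,0,-0.27],[-1,0,0,-0.9,0],[-1,0,0,-0.9,0],[-1,0,0,-0.9,0],[-1,0,0,-0.9,0],[-1,0,0,-0.4,0],[-1,0,0,0,0],[1,0,0,0,0]]]' | egrep 'pos|^force'
python3 -m crank '[[[1,0,0,0,0],[1,0,0,0,0],[1,0,0,0,0],[1,0,0,0,0],[1,0,0,0,0],[1,0,0,0,0],[1,0,0,0,0],[1,0,0,0,0],[1,0,0,0.9,0],[1,0,0,0.9,0],[1,0,0,0.9,0],[1,0,0,0.9,0]]]' | egrep 'pos|force|open'
python3 - <<'E'
from h import *
go(.5857+.0098*.9952+.0024,.189+.0098*.0976-.0249,.318,5.6)
t=snap('top','t14')
for p in plates(t):print(*p)
E
```

```text
ee_pos: [0.5895, -0.2354, 0.2284]
force: [0.2, 0.1, 0.0]
ee_pos: [0.5895, -0.236, 0.3013]
force: [-1.4, -0.8, 0.3]
opening: 0.119
grip_force: 0.0
now [ 0.5895 -0.236   0.3013] yaw -16.94 t 42.03 open 0.119 F [-1.4 -0.8  0.3] | units [ 0.42 20.05  0.83] turn 5.64
[ 0.4302 -0.1338] -17.0 [0.0364 0.0336] [357.6 264.8]
[ 0.4871 -0.323 ] -1.3 [0.0301 0.0749] [433.2 240.2]
```

```bash
python3 -m crank '[[[-1,0,1,0.5,0],[-1,0,1,0,0],[-1,0,1,0,0],[-1,0,1,0,0],[-1,0,1,0,0],[-1,0,1,0,0],[-1,0,1,0,0],[-1,0,1,0,0],[-1,0,1,0,0],[-1,0,1,0,0],[-1,0,1,0,0],[-1,0,1,0,0]]]' | egrep 'pos|open'
python3 - <<'E'
from h import *
t=snap('top','t15');s=snap('scene','s15')
for p in plates(t,box=(300,470,110,310)):print(*p)
for p in plates(s,n='scene',box=(110,270,140,250)):print('s',*p)
E
```

```text
ee_pos: [0.5894, 0.0049, 0.3104]
opening: 0.883
[ 0.5278 -0.0627] -1.4 [0.0221 0.0789] [327.2 226.2]
[ 0.5705 -0.2775] -6.8 [0.0349 0.0323] [412.4 207.3]
s [ 0.5459 -0.3793] -36.7 [0.0443 0.1481] [143.2 161.1]
```

```bash
python3 -m crank '[[[-1,-0.09,-1,0,0.25],[-1,-0.09,-1,0,0.25],[-1,-0.09,-1,0,0.25],[-1,-0.09,-1,0,0.25],[-1,-0.09,-1,0,0.25],[-1,-0.09,-1,0,0.25],[-1,-0.09,-1,0,0.25],[-1,-0.09,-1,0,0.25],[-1,-0.09,-1,0,0.25],[-1,-0.09,-1,0,0.25],[-1,-0.05,-1,0,0.05],[-1,0,-1,0,0]]]' | egrep 'pos|^force'
python3 -m crank '[[[-1,0,-1,0,0],[-1,0,-1,0,0],[-1,0,-0.15,-0.6,0],[-1,0,0,-0.9,0],[-1,0,0,-0.9,0],[-1,0,0,-0.9,0],[-1,0,0,-0.8,0],[-1,0,0,0,0]]]' | egrep 'pos|force|open'
python3 - <<'E'
from h import *
go(.5705,-.2775,.227,-6.8)
E
```

```text
ee_pos: [0.57, -0.2378, 0.3104]
force: [-0.2, 0.9, -0.0]
ee_pos: [0.5687, -0.2781, 0.2236]
force: [-1.2, 0.8, -0.6]
opening: 0.999
grip_force: 0.0
now [ 0.5687 -0.2781  0.2236] yaw -6.75 t 44.85 open 0.999 F [-1.2  0.8 -0.6] | units [0.09 0.03 0.17] turn -0.01
```

```bash
python3 -m crank '[[[1,0,0,0.1,0],[1,0,0,0,0],[1,0,0,0,0],[1,0,0,0,0],[1,0,0,0,0],[1,0,0,0,0],[1,0,0,0,0],[1,0,0,0,0],[1,0,0,0,0],[1,0,0,0.9,0],[1,0,0,0.9,0],[1,0,0,0.9,0]]]' | egrep 'pos|force|open'
python3 -m crank '[[[1,0,0.1,0.9,0],[1,0,0.1,0.9,0],[1,0.065,1,0,0.14],[1,0.065,1,0,0.14],[1,0.065,1,0,0.14],[1,0.065,1,0,0.14],[1,0.065,1,0,0.14],[1,0.065,1,0,0.14],[1,0.065,1,0,0.14],[1,0.065,1,0,0.14],[1,0.065,1,0,0.14],[1,0.065,1,0,0.14]]]' | egrep 'pos|open'
python3 -m crank '[[[1,0.065,1,0,0.14],[1,0.065,1,0,0.14],[1,0.065,1,0,0.14],[1,0.065,1,0,0.14],[1,0.065,1,0,0.14],[1,0.065,1,0,0.14],[1,0.065,1,0,0.14],[1,0.065,1,0,0.14],[1,0.065,1,0,0.14],[1,0.065,1,0,0.14],[1,0.065,1,0,0.14],[1,0.065,0.9,0,0.14]]]' | egrep 'pos|open'
python3 -m crank '[[[1,0,0,0,0],[1,0,0,0,0]]]' >/dev/null
python3 - <<'E'
from h import *
go(.5857+.0098*.9952+.0024,.189+.0098*.0976-.0249,.265,5.6)
t=snap('top','t16')
for p in plates(t,box=(300,470,110,310)):print(*p)
E
```

```text
ee_pos: [0.5702, -0.2788, 0.2844]
force: [0.1, 0.0, -1.3]
opening: 0.474
grip_force: 30.0
ee_pos: [0.5834, -0.074, 0.3204]
opening: 0.466
ee_pos: [0.599, 0.1642, 0.3203]
opening: 0.469
now [0.599  0.1637 0.3203] yaw 5.68 t 48.02 open 0.472 F [-0.  -0.5 -0.6] | units [-0.05  0.07 -2.76] turn -0.02
[ 0.4302 -0.1337] -16.6 [0.0363 0.0338] [357.5 264.9]
[ 0.5291 -0.0018] -1.4 [0.0171 0.0664] [303.  226.2]
```

```bash
python3 -m crank '[[[1,-0.05,0.07,-0.7,0],[1,0,0,-0.7,0],[1,0,0,-0.7,0],[1,0,0,-0.7,0],[1,0,0,-0.1,0],[1,0,0,0,0]]]' | egrep 'pos|^force'
for i in 1 2 3 4; do python3 -m crank '[[[1,0,0,-0.1,0],[1,0,0,0,0]]]' | egrep 'pos|^force'; done
```

```text
ee_pos: [0.5982, 0.1638, 0.2613]
force: [0.7, 0.2, -1.5]
ee_pos: [0.5983, 0.1639, 0.261]
force: [-2.2, -2.3, 9.7]
ee_pos: [0.5986, 0.164, 0.2605]
force: [-6.2, -2.8, 18.5]
ee_pos: [0.5991, 0.1641, 0.2598]
force: [-7.0, -3.0, 24.5]
ee_pos: [0.5996, 0.1642, 0.2587]
force: [-6.0, -3.0, 27.8]
```

```bash
python3 -m crank '[[[1,0,0,0.3,0],[-0.5,0,0,0,0],[-0.5,0,0,0,0],[-0.5,0,0,0,0],[-0.5,0,0,0.2,0],[-0.5,0,0,0.4,0],[-0.5,0,0,0.8,0],[-0.5,0,0,0.8,0],[1,0.9,0.09,0.1,0],[1,0.9,0.09,0,0],[1,0.9,0.09,0,0],[1,0.9,0.09,0,0]]]' | egrep 'pos|^force|open'
python3 -m crank '[[[1,0,0,0,0],[1,0,0,0,0],[1,0,0,-0.9,0],[1,0,0,-0.9,0],[1,0,0,-0.9,0],[1,0,0,-0.9,0],[1,0,0,-0.3,0],[1,0,0,0,0],[1,-0.2,-0.02,0,0],[1,-0.2,-0.02,0,0],[1,0,0,0,0]]]' | egrep 'pos|^force|open'
python3 - <<'E'
from h import *
go(.5857+.0025*.976+.07*.9952,.189-.025+.07*.0976,.2266,5.6)
E
```

```text
ee_pos: [0.671, 0.1717, 0.3076]
force: [0.0, -0.1, 0.0]
opening: 0.511
ee_pos: [0.6621, 0.1709, 0.2305]
force: [-1.0, -0.4, 0.5]
opening: 0.005
now [0.6621 0.1709 0.2305] yaw 5.59 t 51.15 open 0.005 F [-1.  -0.4  0.5] | units [-0.21 -0.   -0.2 ] turn 0.0
```

```bash
python3 -m crank '[[[1,-0.1,-0.01,-0.2,0],[1,-0.1,-0.01,0,0],[1,-0.1,-0.01,0,0],[1,-0.1,-0.01,0,0],[1,-0.1,-0.01,0,0],[1,0,0,0,0]]]' | egrep 'pos|^force'
for i in 1 2 3 4 5 6; do python3 -m crank '[[[1,-0.1,-0.01,0,0],[1,0,0,0,0]]]' | egrep 'pos|^force'; done
```

```text
ee_pos: [0.653, 0.1699, 0.2263]
force: [4.4, 0.9, 3.8]
ee_pos: [0.6515, 0.1697, 0.2268]
force: [6.6, 1.1, 5.3]
ee_pos: [0.6499, 0.1696, 0.2274]
force: [6.6, 0.0, 6.3]
ee_pos: [0.6485, 0.1694, 0.2279]
force: [11.2, 2.0, 4.5]
ee_pos: [0.6473, 0.1693, 0.2289]
force: [13.5, 0.8, 6.5]
ee_pos: [0.6462, 0.1691, 0.23]
force: [17.1, 1.0, 8.1]
ee_pos: [0.645, 0.169, 0.231]
force: [17.7, 1.8, 10.1]
```

```bash
python3 -m crank '[[[1,0.3,0.03,0.3,0],[1,0,0,1,0],[1,0,0,1,0],[1,0,0,1,0],[1,0,0,0.9,0],[1,-0.9,-0.088,0,0],[1,-0.9,-0.088,0,0],[1,-0.9,-0.088,0,0],[1,-0.9,-0.088,0,0],[1,-0.9,-0.088,0,0],[1,-0.9,-0.088,0,0],[1,0,0,0,0]]]' | egrep 'pos|^force'
python3 - <<'E'
from h import *
go(.5857-.042*.9952+.0024,.189-.042*.0976-.025,.258,5.6)
E
```

```text
ee_pos: [0.5353, 0.1585, 0.3075]
force: [-0.5, -0.4, -0.1]
now [0.5353 0.1585 0.3075] yaw 5.61 t 53.65 open 0.007 F [-0.5 -0.4 -0.1] | units [ 0.55  0.07 -2.48] turn -0.0
```

```bash
python3 -m crank '[[[1,0.5,0.06,-0.7,0],[1,0,0,-0.7,0],[1,0,0,-0.7,0],[1,0,0,-0.4,0],[1,0,0,0,0]]]' | egrep 'pos|^force'
for i in 1 2 3 4 5; do python3 -m crank '[[[1,-0.06,-0.005,-0.1,0],[1,-0.06,-0.005,-0.1,0]]]' | egrep 'pos|^force'; done
```

```text
ee_pos: [0.5473, 0.1596, 0.256]
force: [-0.9, 0.9, -0.7]
ee_pos: [0.5462, 0.1597, 0.2554]
force: [-1.3, 0.6, 0.1]
ee_pos: [0.5437, 0.1595, 0.2516]
force: [-0.2, 0.4, 2.5]
ee_pos: [0.541, 0.1592, 0.2469]
force: [0.1, 0.0, -0.2]
ee_pos: [0.5384, 0.159, 0.2426]
force: [-1.2, -1.0, 2.3]
ee_pos: [0.537, 0.159, 0.2406]
force: [-4.4, -1.9, 22.7]
```

```bash
python3 -m crank '[[[1,0,0,1,0],[-1,0,0,1,0],[-1,0,0,1,0],[-1,0,0,0.5,0],[-1,0.56,0.85,0,0],[-1,0.56,0.85,0,0],[-1,0.56,0.85,0,0],[-1,0,0,0,0],[-1,0,0,0,0],[-1,0,0,0,0],[-1,0,0,0,0]]]' | egrep 'pos|^force|open'
python3 - <<'E'
from h import *
go(.5708,.2096,.262,5.6)
E
```

```text
ee_pos: [0.5694, 0.2092, 0.3082]
force: [0.4, 0.1, 1.1]
opening: 0.67
now [0.5694 0.2092 0.3082] yaw 5.56 t 55.82 open 0.67 F [0.4 0.1 1.1] | units [ 0.07  0.02 -2.31] turn 0.01
```

```bash
python3 -m crank '[[[-1,0,0,0,0],[-1,0,0,0,0],[-1,0,0,0,0],[-1,0,0,-0.6,0],[-1,0,0,-0.6,0],[-1,0,0,-0.6,0],[-1,0,0,-0.4,0],[-1,0,0,0,0],[1,0,0,0,0],[1,0,0,0,0],[1,0,0,0,0],[1,0,0,0,0]]]' | egrep 'pos|^force|open'
python3 -m crank '[[[1,0,0,0,0],[1,0,0,0,0],[1,0,0,0,0],[1,0,0,0,0],[1,0,0,0.6,0],[1,0,0,0.6,0],[1,0,0,0,0],[1,0,0,0,0]]]' | egrep 'pos|force|open'
python3 - <<'E'
from h import *
go(.5857+.01*.9952-.0024,.189+.01*.0976+.0249,.275,5.6)
t=snap('top','t17')
for p in plates(t,box=(300,470,110,310)):print(*p)
E
```

```text
ee_pos: [0.5702, 0.2099, 0.2656]
force: [-0.0, -0.0, -0.0]
opening: 0.765
ee_pos: [0.5705, 0.21, 0.2909]
force: [-0.6, 0.2, -1.2]
opening: 0.495
grip_force: 28.7
now [0.5705 0.21   0.2909] yaw 5.58 t 57.48 open 0.495 F [-0.6  0.2 -1.2] | units [ 1.14  0.24 -0.79] turn 0.0
[ 0.4303 -0.1336] -16.6 [0.0363 0.0338] [357.5 264.8]
```

```bash
python3 -m crank '[[[1,0.57,0.12,0,0],[1,0.57,0.12,0,0],[1,0,0,-0.4,0],[1,0,0,-0.4,0],[1,0,0,-0.2,0],[1,0,0,0,0]]]' | egrep 'pos|^force|open'
for i in 1 2 3 4 5; do python3 -m crank '[[[1,0,0,-0.1,0],[1,0,0,0,0]]]' | egrep 'pos|^force|open'; done
```

```text
ee_pos: [0.5976, 0.2153, 0.2763]
force: [8.3, 0.0, 14.2]
opening: 0.488
ee_pos: [0.5959, 0.2151, 0.2723]
force: [9.0, 1.2, 17.7]
opening: 0.481
ee_pos: [0.5961, 0.2152, 0.2705]
force: [9.8, 0.6, 17.5]
opening: 0.48
ee_pos: [0.5965, 0.2153, 0.2691]
force: [11.1, 1.7, 17.9]
opening: 0.468
ee_pos: [0.5971, 0.2153, 0.2682]
force: [10.7, 1.2, 22.9]
opening: 0.471
ee_pos: [0.5975, 0.2154, 0.2674]
force: [10.9, 0.3, 26.2]
opening: 0.472
```

```bash
python3 -m crank '[[[1,0,0,0.6,0],[1,0,0,0.6,0],[1,0,0,0,0],[1,0,0,0,0]]]' | egrep 'pos|^force|open'
python3 - <<'E'
from h import *
go(.5857+.01*.9952-.0024,.189+.01*.0976+.0249,.27,5.6)
E
```

```text
ee_pos: [0.5923, 0.2146, 0.2826]
force: [-0.6, -0.2, -1.8]
opening: 0.469
now [0.5923 0.2146 0.2826] yaw 5.59 t 59.2 open 0.469 F [-0.6 -0.2 -1.8] | units [ 0.05  0.01 -0.63] turn 0.0
```

```bash
python3 -m crank '[[[1,0.05,0,-0.4,0],[1,0,0,-0.1,0],[1,0,0,0,0]]]' | egrep 'pos|^force|open'
for i in 1 2 3 4 5 6; do python3 -m crank '[[[1,0,0,-0.1,0],[1,0,0,0,0]]]' | egrep 'pos|^force'; done
```

```text
ee_pos: [0.5926, 0.2144, 0.2697]
force: [-0.1, -0.7, -1.5]
opening: 0.47
ee_pos: [0.5933, 0.2146, 0.2695]
force: [0.4, 0.5, -1.4]
ee_pos: [0.5935, 0.2146, 0.2683]
force: [0.2, -0.1, -0.9]
ee_pos: [0.5938, 0.2147, 0.2672]
force: [-0.2, -0.3, 0.8]
ee_pos: [0.5939, 0.2148, 0.2669]
force: [-4.7, -1.5, 12.0]
ee_pos: [0.5943, 0.2149, 0.2662]
force: [-5.5, -1.7, 18.7]
ee_pos: [0.5949, 0.215, 0.2652]
force: [-4.8, -1.7, 21.2]
```

```bash
python3 -m crank '[[[1,0,0,0.25,0],[-0.5,0,0,0,0],[-0.5,0,0,0,0],[-0.5,0,0,0,0],[-0.5,0,0,0.2,0],[-0.5,0,0,0.3,0],[-0.5,0,0,0.7,0],[-0.5,0,0,0.7,0],[1,0.9,0.09,0.1,0],[1,0.9,0.09,0,0],[1,0.9,0.09,0,0],[1,0.9,0.09,0,0]]]' | egrep 'pos|^force|open'
python3 -m crank '[[[1,0,0,0,0],[1,0,0,0,0],[1,0,0,-0.9,0],[1,0,0,-0.9,0],[1,0,0,-0.9,0],[1,0,0,-0.9,0],[1,0,0,-0.4,0],[1,0,0,0,0],[1,-0.2,-0.02,0,0],[1,-0.2,-0.02,0,0],[1,0,0,0,0]]]' | egrep 'pos|^force|open'
python3 - <<'E'
from h import *
go(.5857-.0024+.07*.9952,.189+.025+.07*.0976,.2266,5.6)
E
```

```text
ee_pos: [0.6667, 0.222, 0.3083]
force: [0.2, 0.1, -0.2]
opening: 0.511
ee_pos: [0.6574, 0.2213, 0.2276]
force: [-1.0, 0.0, 0.0]
opening: 0.004
now [0.6574 0.2213 0.2276] yaw 5.6 t 62.37 open 0.004 F [-1.  0.  0.] | units [-0.22 -0.02 -0.05] turn 0.0
```

```bash
python3 -m crank '[[[1,-0.1,-0.01,-0.15,0],[1,-0.1,-0.01,0,0],[1,-0.1,-0.01,0,0],[1,-0.1,-0.01,0,0],[1,0,0,0,0]]]' | egrep 'pos|^force'
for i in 1 2 3 4 5 6; do python3 -m crank '[[[1,-0.1,-0.01,0,0],[1,0,0,0,0]]]' | egrep 'pos|^force'; done
```

```text
ee_pos: [0.6499, 0.2203, 0.2236]
force: [3.2, 0.1, 2.5]
ee_pos: [0.6484, 0.2201, 0.2241]
force: [4.9, 0.9, 3.8]
ee_pos: [0.6469, 0.22, 0.2247]
force: [6.3, -0.1, 3.7]
ee_pos: [0.6455, 0.2198, 0.2253]
force: [9.3, 1.2, 3.0]
ee_pos: [0.6444, 0.2197, 0.2263]
force: [12.1, 1.3, 5.0]
ee_pos: [0.6432, 0.2195, 0.2274]
force: [15.4, 2.9, 6.6]
ee_pos: [0.6421, 0.2194, 0.2285]
force: [17.8, 1.6, 8.2]
```

Clear wall this time, the same signature as module 3. Now the foot press along the arc.

```bash
python3 -m crank '[[[1,0.3,0.03,0.3,0],[1,0,0,1,0],[1,0,0,1,0],[1,0,0,1,0],[1,0,0,0.9,0],[1,-0.9,-0.088,0,0],[1,-0.9,-0.088,0,0],[1,-0.9,-0.088,0,0],[1,-0.9,-0.088,0,0],[1,-0.9,-0.088,0,0],[1,-0.9,-0.088,0,0],[1,0,0,0,0]]]' | egrep 'pos|^force'
python3 - <<'E'
from h import *
go(.5857-.042*.9952-.0024,.189-.042*.0976+.025,.256,5.6)
E
```

```text
ee_pos: [0.5327, 0.209, 0.3055]
force: [0.4, 0.3, -0.6]
now [0.5327 0.209  0.3055] yaw 5.63 t 64.78 open 0.007 F [ 0.4  0.3 -0.6] | units [ 0.44  0.05 -2.48] turn -0.01
```

```bash
python3 -m crank '[[[1,0.45,0.05,-0.7,0],[1,0,0,-0.7,0],[1,0,0,-0.7,0],[1,0,0,-0.4,0],[1,0,0,0,0]]]' | egrep 'pos|^force'
for i in 1 2 3 4 5; do python3 -m crank '[[[1,-0.06,-0.005,-0.1,0],[1,-0.06,-0.005,-0.1,0]]]' | egrep 'pos|^force'; done
python3 -m crank '[[[1,0,0,1,0],[-1,0,0,1,0],[-1,0,0,1,0],[-1,-0.6,-1,0.3,-0.25],[-1,-0.6,-1,0,-0.25],[-1,-0.6,-1,0,-0.25],[-1,-0.6,-1,0,-0.25],[-1,-0.6,-1,0,-0.25],[-1,-0.6,-1,0,-0.25],[-1,-0.4,-1,0,-0.25],[-1,-0.4,-1,0,-0.25],[-1,0,-1,0,-0.25]]]' | egrep 'pos|^force'
python3 - <<'E'
from h import *
u=snap('top','t18')
for p in plates(u,box=(300,470,110,310)):print(*p)
for p in plates(u,z=.092,box=(185,290,170,240)):print('rail',*p)
go(.4302,-.1336,.31,-16.6)
E
```

```text
ee_pos: [0.5438, 0.2097, 0.254]
force: [-0.8, -0.7, 0.4]
ee_pos: [0.5426, 0.21, 0.2534]
force: [-0.2, 0.5, 1.0]
ee_pos: [0.5402, 0.2098, 0.2497]
force: [0.3, 0.0, 0.3]
ee_pos: [0.5373, 0.2095, 0.2448]
force: [-0.6, -0.1, 0.6]
ee_pos: [0.5351, 0.2094, 0.2416]
force: [-5.3, -1.8, 20.6]
ee_pos: [0.5341, 0.2093, 0.241]
force: [-9.7, -5.0, 38.2]
ee_pos: [0.4433, 0.0284, 0.3024]
force: [0.3, -0.9, 0.5]
[ 0.3863 -0.0899] 2.3 [0.0153 0.0806] [340.5 283.3]
[ 0.4294 -0.1389] -1.1 [0.0259 0.0379] [359.6 265.1]
[ 0.4424 -0.0138] -6.1 [0.0223 0.0474] [308.8 260.8]
rail [0.5501 0.0951] -1.4 [0.0511 0.0331] [263.9 217.8]
rail [0.5786 0.2652] 4.3 [0.0328 0.0347] [196. 208.]
rail [0.5832 0.2143] 5.8 [0.0328 0.0347] [216.2 205.7]
rail [0.5885 0.165 ] 6.5 [0.0326 0.0339] [235.8 203.2]
now [0.4439 0.0259 0.3026] yaw -3.56 t 67.08 open 0.786 F [-0.  -2.   0.2] | units [-0.69 -7.98  0.37] turn -3.26
```

Three modules are now centred on the rail (s≈0, yaw≈rail). Picking the fourth.

```bash
python3 -m crank '[[[-1,-0.07,-1,0,-0.4],[-1,-0.07,-1,0,-0.4],[-1,-0.07,-1,0,-0.4],[-1,-0.07,-1,0,-0.4],[-1,-0.07,-1,0,-0.4],[-1,-0.07,-1,0,-0.4],[-1,-0.07,-1,0,-0.4],[-1,-0.2,-1,0,-0.46],[-1,0,0,-0.9,0],[-1,0,0,-0.9,0],[-1,0,0,-0.9,0],[-1,0,0,-0.9,0]]]' | egrep 'pos|^force'
python3 -m crank '[[[-1,0,0,-0.15,0],[-1,0,0,0,0],[1,0,0,0,0],[1,0,0,0,0],[1,0,0,0,0],[1,0,0,0,0],[1,0,0,0,0],[1,0,0,0,0],[1,0,0,0,0],[1,0,0,0,0],[1,0,0,0,0],[1,0,0,0,0]]]' | egrep 'pos|force|open'
python3 - <<'E'
from h import *
go(.5857+.01*.9952+.0071,.189+.01*.0976-.0727,.33,5.6)
E
```

```text
ee_pos: [0.4308, -0.1309, 0.23]
force: [-0.2, -0.5, 0.2]
ee_pos: [0.4309, -0.131, 0.2278]
force: [-0.6, -0.1, 0.9]
opening: 0.473
grip_force: 30.0
now [ 0.4309 -0.131   0.2278] yaw -16.46 t 69.08 open 0.473 F [-0.6 -0.1  0.9] | units [ 8.59 12.41  5.11] turn 5.51
```

```bash
python3 -m crank '[[[1,0,0,0.85,0],[1,0,0,0.85,0],[1,0,0,0.85,0],[1,0,0,0.85,0],[1,0,0,0.85,0],[1,0,0,0.85,0],[1,0.66,0.955,0,0.424],[1,0.66,0.955,0,0.424],[1,0.66,0.955,0,0.424],[1,0.66,0.955,0,0.424],[1,0.66,0.955,0,0.424],[1,0.66,0.955,0,0.424]]]' | egrep 'pos|open'
python3 -m crank '[[[1,0.66,0.955,0,0.424],[1,0.66,0.955,0,0.424],[1,0.66,0.955,0,0.424],[1,0.66,0.955,0,0.424],[1,0.66,0.955,0,0.424],[1,0.66,0.955,0,0.424],[1,0.66,0.955,0,0.424],[1,0,0,0,0],[1,0,0,0,0]]]' | egrep 'pos|open'
python3 - <<'E'
from h import *
go(.5857+.01*.9952+.0071,.189+.01*.0976-.0727,.265,5.6)
E
```

```text
ee_pos: [0.5104, -0.0153, 0.3293]
opening: 0.473
ee_pos: [0.6024, 0.1182, 0.3288]
opening: 0.471
now [0.6024 0.1182 0.3288] yaw 5.67 t 70.83 open 0.471 F [ 0.3 -0.6 -1.5] | units [ 0.02 -0.05 -3.19] turn -0.02
```

```bash
python3 -m crank '[[[1,0.02,-0.05,-0.7,0],[1,0,0,-0.7,0],[1,0,0,-0.7,0],[1,0,0,-0.7,0],[1,0,0,-0.4,0],[1,0,0,0,0]]]' | egrep 'pos|^force'
for i in 1 2 3 4; do python3 -m crank '[[[1,0,0,-0.1,0],[1,0,0,0,0]]]' | egrep 'pos|^force'; done
```

```text
ee_pos: [0.6013, 0.1158, 0.2619]
force: [0.2, 0.5, -1.1]
ee_pos: [0.603, 0.1163, 0.2639]
force: [0.4, 0.6, -1.4]
ee_pos: [0.6031, 0.1164, 0.2624]
force: [0.1, -0.1, -1.0]
ee_pos: [0.6029, 0.1164, 0.2599]
force: [0.8, 0.1, -0.2]
ee_pos: [0.6031, 0.1165, 0.2596]
force: [-4.8, -1.0, 10.0]
```

```bash
python3 -m crank '[[[1,0,0,0.1,0],[-0.5,0,0,0,0],[-0.5,0,0,0,0],[-0.5,0,0,0,0],[-0.5,0,0,0.2,0],[-0.5,0,0,0.4,0],[-0.5,0,0,0.8,0],[-0.5,0,0,0.8,0],[1,0.9,0.09,0.1,0],[1,0.9,0.09,0,0],[1,0.9,0.09,0,0],[1,0.9,0.09,0,0]]]' | egrep 'pos|^force|open'
python3 -m crank '[[[1,0,0,0,0],[1,0,0,0,0],[1,0,0,-0.9,0],[1,0,0,-0.9,0],[1,0,0,-0.9,0],[1,0,0,-0.9,0],[1,0,0,-0.5,0],[1,0,0,0,0],[1,-0.2,-0.02,0,0],[1,-0.2,-0.02,0,0],[1,0,0,0,0]]]' | egrep 'pos|^force|open'
for i in 1 2 3; do python3 -m crank '[[[1,-0.1,-0.01,0,0],[1,0,0,0,0]]]' | egrep 'pos|^force'; done
```

```text
ee_pos: [0.6757, 0.1237, 0.307]
force: [0.3, 0.1, 0.7]
opening: 0.516
ee_pos: [0.6662, 0.1228, 0.2245]
force: [-0.3, 0.4, 0.8]
opening: 0.002
ee_pos: [0.6649, 0.1226, 0.2248]
force: [0.8, -0.1, 0.7]
ee_pos: [0.663, 0.1224, 0.2244]
force: [2.9, -0.4, 0.2]
ee_pos: [0.661, 0.1222, 0.2243]
force: [3.4, 0.3, 2.0]
```

```bash
for i in 1 2 3 4 5 6 7; do python3 -m crank '[[[1,-0.1,-0.01,0,0],[1,0,0,0,0]]]' | egrep 'pos|^force'; done
```

```text
ee_pos: [0.6595, 0.122, 0.2248]
force: [4.5, -0.0, 3.1]
ee_pos: [0.6579, 0.1218, 0.2254]
force: [6.2, 1.0, 3.6]
ee_pos: [0.6563, 0.1217, 0.2259]
force: [8.3, 0.6, 5.5]
ee_pos: [0.6548, 0.1215, 0.2265]
force: [9.3, 0.4, 5.3]
ee_pos: [0.6537, 0.1214, 0.2274]
force: [13.1, 2.2, 5.1]
ee_pos: [0.6525, 0.1213, 0.2285]
force: [15.7, 1.4, 8.4]
ee_pos: [0.6513, 0.1211, 0.2295]
force: [18.8, 2.6, 9.2]
```

Wall signature again. Foot press for module 4.

```bash
python3 -m crank '[[[1,0.3,0.03,0.3,0],[1,0,0,1,0],[1,0,0,1,0],[1,0,0,1,0],[1,0,0,0.9,0],[1,-0.9,-0.088,0,0],[1,-0.9,-0.088,0,0],[1,-0.9,-0.088,0,0],[1,-0.9,-0.088,0,0],[1,-0.9,-0.088,0,0],[1,-0.9,-0.088,0,0],[1,0,0,0,0]]]' | egrep 'pos|^force'
python3 - <<'E'
from h import *
go(.5857-.042*.9952+.0071,.189-.042*.0976-.0727,.256,5.6)
E
```

```text
ee_pos: [0.5418, 0.1107, 0.3063]
force: [-0.5, -0.2, 0.1]
now [0.5418 0.1107 0.3063] yaw 5.61 t 76.58 open 0.009 F [-0.5 -0.2  0.1] | units [ 0.46  0.08 -2.51] turn -0.0
```

```bash
python3 -m crank '[[[1,0.47,0.07,-0.7,0],[1,0,0,-0.7,0],[1,0,0,-0.7,0],[1,0,0,-0.4,0],[1,0,0,0,0]]]' | egrep 'pos|^force'
for i in 1 2 3 4 5; do python3 -m crank '[[[1,-0.06,-0.005,-0.1,0],[1,-0.06,-0.005,-0.1,0]]]' | egrep 'pos|^force'; done
python3 -m crank '[[[1,0,0,1,0],[1,0,0,1,0],[1,0,0,1,0],[1,-0.3,-1,1,0],[1,-0.3,-1,0,0],[1,-0.3,-1,0,0],[1,-0.3,-1,0,0],[1,-0.3,-1,0,0],[1,-0.3,-1,0,0],[1,-0.3,-1,0,0],[1,0,-1,0,0],[1,0,-1,0,0]]]' | egrep 'pos|^force'
python3 -m crank '[[[1,0,-1,0,0],[1,0,-1,0,0],[1,0,-1,0,0],[1,0,-0.5,0,0],[1,0,0,0,0]]]' | egrep 'pos|^force'
python3 - <<'E'
from h import *
u=snap('top','t19');s=snap('scene','s19')
for p in plates(u,z=.092,box=(185,290,170,240)):print('rail',*p)
cv2.imwrite('pics/c19.png',np.vstack([cv2.resize(s[215:310,240:410,::-1],None,fx=3.6,fy=3.2,interpolation=2),cv2.resize(u[195:240,410:480,::-1],(612,290),interpolation=2)])[:600])
go(.528,-.25,.3,5.6)
E
```

```text
ee_pos: [0.5532, 0.112, 0.2549]
force: [-0.4, 0.3, 0.1]
ee_pos: [0.5522, 0.112, 0.2543]
force: [-0.1, -0.3, 0.1]
ee_pos: [0.5498, 0.1119, 0.2507]
force: [-2.1, 0.2, 3.9]
ee_pos: [0.5469, 0.1116, 0.2459]
force: [-0.8, -0.5, -0.9]
ee_pos: [0.5443, 0.1114, 0.2417]
force: [-1.1, -1.2, 11.8]
ee_pos: [0.5434, 0.1114, 0.241]
force: [-8.4, -1.2, 32.9]
ee_pos: [0.4997, -0.0697, 0.3176]
force: [0.5, -0.1, 0.2]
ee_pos: [0.5, -0.1404, 0.3176]
force: [-0.4, 0.2, -0.2]
rail [0.5786 0.2651] 3.0 [0.0334 0.0352] [196.1 208.1]
rail [0.5831 0.2143] 4.5 [0.0332 0.0355] [216.2 205.8]
rail [0.5881 0.1649] 5.6 [0.0334 0.0355] [235.8 203.3]
rail [0.5937 0.1125] 5.2 [0.0329 0.0355] [256.7 200.6]
rail [0.6329 0.0683] -1.5 [0.0768 0.0249] [274.1 184.8]
now [ 0.5001 -0.1385  0.3175] yaw 5.54 t 79.35 open 0.002 F [ 0.2  0.5 -0.2] | units [ 1.39 -5.57 -0.87] turn 0.02
```

View pics/c19.png

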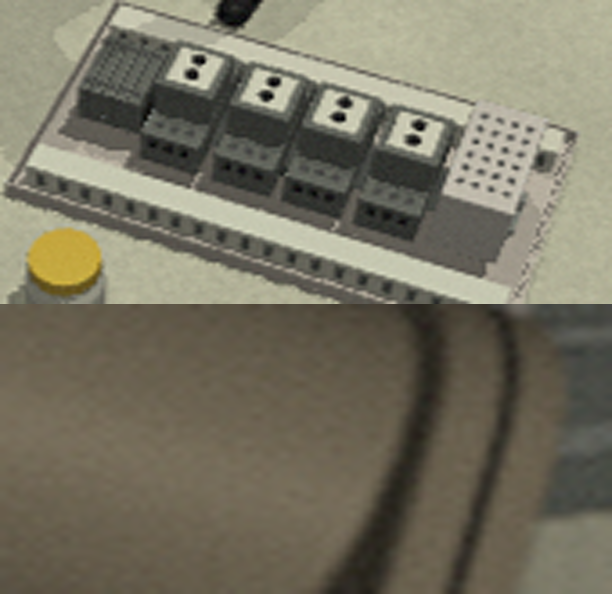

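```bash
python3 - <<'E'
from h import *
P=onz('scene',143.8,145.2,.093);print('roller from scene',P.round(4),'top px',proj('top',P).round(1))
for q in((441.2,222.5),(466.2,228)):
    print(q,[onz('top',*q,z).round(3).tolist() for z in(.055,.093)])
s=cv2.cvtColor(cv2.imread('pics/s0.png'),6);t=cv2.cvtColor(cv2.imread('pics/t0.png'),6)
print('scene');
for v in range(136,184,1):print(v,' '.join(f'{x:3d}' for x in s[v,128:160]))
print('top')
for v in range(208,234):print(v,' '.join(f'{x:3d}' for x in t[v,434:476]))
E
```

```text
roller from scene [ 0.5132 -0.3962  0.093 ] top px [466.3 228.2]
(441.2, 222.5) [[0.532, -0.351, 0.055], [0.528, -0.337, 0.093]]
(466.2, 228) [[0.517, -0.412, 0.055], [0.514, -0.396, 0.093]]
scene
136 174 175 173 173 170 171 172 166 168 168 171 169 170 165 163 166 171 168 171 173 171 166 168 167 170 168 168 155 149 149 152 148
137 175 172 170 175 177 173 169 169 172 172 171 170 169 166 166 168 171 168 171 175 167 170 167 164 166 170 165 168 154 150 145 146
138 176 178 175 174 172 173 172 172 170 169 166 167 169 167 168 171 171 169 168 166 165 163 167 166 169 168 169 170 153 147 147 149
139 174 173 178 176 172 175 171 171 168 171 167 166 167 170 173 173 173 170 165 164 164 166 166 168 166 170 168 168 163 151 150 151
140 173 171 171 171 170 174 173 169 169 172 169 169 165 168 173 172 169 165 165 165 165 165 166 164 168 164 167 167 168 154 147 147
141 171 170 173 168 170 176 170 170 172 169 168 170 173 173 173 173 171 170 167 172 164 169 169 166 166 167 165 169 165 163 152 147
142 172 168 174 169 169 174 173 171 169 165 171 169 171 178 129  87 132 169 170 172 166 164 166 170 167 165 169
[... 9208 characters left out ...]
 113 115 110
230 115 118 117 114 115 118 113 118 111 111 116 116 114 114 111 107 110 115 110 117 115 111 111 113 111 112 113 116 108  73  69  80  80  88  92  92 102 114 114 118 117 116
231 111 113 117 118 117 114 108 113 110 109 111 112 111 113 113 111 109 115 112 114 116 114 114 110 110 114 112 114 112  99 100 107 108 112 113 111 112 120 115 115 117 114
232 112 111 113 114 112 114 112 111 113 114 116 112 116 112 112 106 111 113 112 112 114 113 110 111 110 114 114 115 113 111 110 113 113 119 114 115 114 114 117 113 115 113
233 112 114 111 113 115 113 110 111 112 114 113 111 115 114 113 110 113 110 113 114 115 111 108 104 107 116 111 111 117 112 113 110 113 113 113 111 112 114 111 116 116 115
```

Roller triangulates to (0.513, −0.396, 0.093): scene pixel (143.7,145), top pixel (467,228). The travel direction is (−0.09, 0.996). I'll pass over it and come down on its −y side with the gripper shut.

```bash
python3 -m crank '[[[1,0.05,-1,0,0],[1,0.05,-1,0,0],[1,0.05,-1,0,0],[1,0.05,-1,0,0],[1,0.05,-1,0,0],[1,0.05,-1,0,0],[1,0.05,-1,0,0],[1,0.05,-1,0,0],[1,0.05,-1,0,0],[1,0.05,-1,0,0],[1,0.05,-1,0,0],[1,0.05,-1,0,0]]]' | egrep 'pos|^force'
python3 -m crank '[[[1,0,-1,0,0],[1,0,-1,0,0],[1,0,-1,0,0],[1,0,-0.4,0,0],[1,0,0,0,0],[1,0,0,0,0],[1,0,0,-0.9,0],[1,0,0,-0.9,0],[1,0,0,-0.9,0],[1,0,0,0,0],[1,0,0,0,0]]]' | egrep 'pos|^force'
python3 - <<'E'
from h import *
go(.5132-.005+.0027,-.396-.03,.262,5.6)
E
```

```text
ee_pos: [0.513, -0.3782, 0.3175]
force: [0.3, -0.4, 0.2]
ee_pos: [0.5122, -0.445, 0.2625]
force: [-0.7, 0.4, 0.9]
now [ 0.5122 -0.445   0.2625] yaw 5.66 t 81.27 open 0.008 F [-0.7  0.4  0.9] | units [-0.07  0.95 -0.03] turn -0.01
```

```bash
python3 -m crank '[[[1,-0.07,0.5,0,0],[1,-0.02,0.25,0,0],[1,0,0,0,0]]]' | egrep 'pos|^force'
for i in 1 2 3 4 5 6 7 8; do python3 -m crank '[[[1,-0.02,0.2,0,0],[1,0,0,0,0]]]' | egrep 'pos|^force'; done
```

```text
ee_pos: [0.5111, -0.4307, 0.2655]
force: [0.8, 0.4, -0.5]
ee_pos: [0.5103, -0.4274, 0.2647]
force: [-1.2, 0.5, 0.5]
ee_pos: [0.5096, -0.4234, 0.2639]
force: [0.0, -0.2, 0.7]
ee_pos: [0.5092, -0.4193, 0.2636]
force: [-0.4, 0.1, 0.3]
ee_pos: [0.5088, -0.4153, 0.2636]
force: [-0.6, -0.5, 0.6]
ee_pos: [0.5084, -0.4115, 0.2639]
force: [-0.5, -1.0, -0.8]
ee_pos: [0.5081, -0.4076, 0.2641]
force: [-0.5, -2.0, 1.6]
ee_pos: [0.5077, -0.4035, 0.264]
force: [0.6, -1.8, 1.1]
ee_pos: [0.5073, -0.3993, 0.2636]
force: [0.5, -2.6, 2.0]
```

```bash
for i in 1 2 3; do python3 -m crank '[[[1,-0.02,0.2,0,0],[1,0,0,0,0],[1,0,0,0,0]]]' | egrep 'pos|^force'; done
python3 -m crank '[[[1,0,0,0,0],[1,0,0,0,0]]]' | egrep '^force'
python3 - <<'E'
from h import *
s=snap('scene','s20')
g=cv2.cvtColor(s,6)
for v in range(136,172,2):print(v,' '.join(f'{x:3d}' for x in g[v,130:172]))
E
```

```text
ee_pos: [0.5067, -0.3957, 0.2635]
force: [0.8, -5.1, -2.5]
ee_pos: [0.5062, -0.392, 0.2635]
force: [0.6, -5.3, -1.4]
ee_pos: [0.5057, -0.3884, 0.2635]
force: [1.0, -8.1, -3.9]
force: [-0.0, -6.8, -3.8]
136  44  44  35  36  32  28  17 107  82  71  58  45  65  85  76  78  83  54  81  80  77  79 159 169 166 167 170 169 167 170 173 165 167 167 170 172 171 172 167 166 165 170
138  40  40  29  23  40  88 104  88  62  51  57  80  84  86  83  80  81  81  66  78  79  79 118 163 170 164 171 166 165 167 168 167 166 167 170 168 170 170 172 167 169 172
140  24  20  23  50  86  93  54  43  91 138 103  86  86  85  86  83  73  80  54  75  81  76 113 161 170 169 166 167 167 166 169 169 170 167 170 171 171 173 173 173 127 115
142  87  85  87  94  88  94  90 157 172 176 140  95  86  88  86  85  78  79  84  69  73  78  72 159 169 171 173 170 172 170 170 129 113 116 122 109 105 110 107 107 107 110
144  89  70  52  73  85  89  86 160 172 175 172 112  82  85  86  91  79  81  78  57  80  77  74  99 114 115 114 106 104 107 106 106 109 111 111 104 108 107 111 109 111 111
146  82  87  83  81  89  91  84 117 16
[... 1497 characters left out ...]
  90  90  89
164  92  93  87  88  89  89  88  87  92  90  93  89 110 136 134  73  49  43  51  75 104 115 108 110 103 154 171 165 167 153 144 149 149 147 146 146 151 150 107  86  91  87
166  89  89  91  89  92  89  90  90  90  92  93  92  90  86  98  77  51  51  51  51 104 108 105 106 103 153 163 167 150 146 144 166 154 152 146 147 147 150 153 110  89  87
168  84  90  91  88  91  89  90  91  88  90  90  92  89  89  90  96  72  55  48  50  77 105 104 155 169 170 154 145 146 165 161 108  91 108 111 112 106 107 110  93  88  86
170  75  93  92  91  91  93  86  89  91  88  93  89  91  90  90  92  91  61  38  38  47 104 166 179 125  99  94 113 103  93  88  91 107 110 111 107 113 110 110 108 112 112
```

```bash
python3 - <<'E'
from h import *
for th in(0,.4,.5,.6,.7,.8,.9):
    print(th,proj('scene',[.5132-.091*.038*np.sin(th),-.396+.996*.038*np.sin(th),.055+.038*np.cos(th)]).round(1))
E
```

```text
0 [143.8 145.2]
0.4 [148.7 147.5]
0.5 [149.8 148.3]
0.6 [151.  149.1]
0.7 [152.1 150. ]
0.8 [153.1 151. ]
0.9 [154.1 152. ]
```

The roller at (153,150.5) puts the arm at about 0.75 rad, so it has clicked. Backing off.

```bash
python3 -m crank '[[[1,0.02,-0.6,0,0],[1,0.02,-0.6,0,0],[1,0.02,-0.6,0,0],[1,0.02,-0.6,0,0],[1,0,-0.4,0,0],[1,0,0,1,0],[1,0,0,1,0],[1,0,0,1,0],[1,0,0,1,0],[1,0,0,0,0],[1,0,0,0,0],[1,0,0,0,0]]]' | egrep 'pos|^force'
python3 - <<'E'
from h import *
s=snap('scene','s21');u=snap('top','t21')
g=cv2.cvtColor(s,6);y,x=np.where(g[138:149,138:152]<40);print('roller px',x.mean()+138,y.mean()+138,len(x))
for p in plates(u,z=.092,box=(185,290,170,240)):print('rail',*p)
d=cv2.absdiff(s,cv2.imread('pics/s19.png')[:,:,::-1].copy())[215:310,240:410];print('diff on rail area',(d.max(2)>40).sum())
E
```

```text
ee_pos: [0.5074, -0.4438, 0.3425]
force: [-0.7, -0.7, 0.1]
roller px 143.68421052631578 144.8421052631579 19
rail [0.5786 0.2652] 4.3 [0.0327 0.0347] [196. 208.]
rail [0.5831 0.2145] 5.4 [0.0331 0.0347] [216.1 205.8]
rail [0.5882 0.1649] 5.8 [0.0325 0.0352] [235.9 203.3]
rail [0.5937 0.1125] 5.4 [0.0325 0.0347] [256.7 200.6]
rail [0.6325 0.0633] -1.5 [0.0667 0.0268] [276.1 184.9]
diff on rail area 0
```

```bash
python3 -c "from station import *; print(sign_off())"
```

```text
the job is handed in; nothing more can be done
None
```

I mounted all four grey relay modules on the rail, where they look level and centred in the images; I then pushed the end switch to about 0.75 rad, it sprang back to rest, and I handed the job in (no verdict was returned).

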